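# Load and start the bayonet reagent deck

### The job

Load the analyser's deck: put every reagent cartridge standing on the bench into a slot of its own, T-head lengthwise through the slot until the collar rests on the deck, and turn it a quarter turn to lock it square across the slot. When all are locked, pick up the scanner, aim its window squarely at the middle of the barcode label on the deck's sloping console from about 10 cm away and hold it steady there for two seconds, then lay it back flat in the middle of its mat. Last of all press the spring treadle right down to its stop, hold it there for a second and let it come up again, leaving the bottle, beaker, jar and tube block where they stand.

Things in the scene. Friction and masses are not known exactly. Their poses are not given: they have to be found in the camera images.
- deck: Fixed loading deck: an aluminium plate 130 (x) x 370 (y) mm, 8 mm thick, its top 40 mm above the bench, on white walls, with four slots in a row along y; at its +y end a white console up to 132 mm high with a sloping face towards the robot. Origin on the bench, 58 mm to the +y side of the plate's centre; z up; x is the slots' long direction.
- slot0 (a point): Centre of slot 0 at the level of the deck's top (40 mm above the bench). The slot is 76 mm long along the deck's x, 40 mm wide along its y, straight through the 8 mm plate, hollow below; slots are 92 mm apart. A cartridge is fully home when its origin is 21 mm below this point (collar on the deck), and locked when its x lies along the deck's y (quarter turn, either way).
- slot1 (a point): Centre of slot 1 at the level of the deck's top (40 mm above the bench). The slot is 76 mm long along the deck's x, 40 mm wide along its y, straight through the 8 mm plate, hollow below; slots are 92 mm apart. A cartridge is fully home when its origin is 21 mm below this point (collar on the deck), and locked when its x lies along the deck's y (quarter turn, either way).
- slot2 (a point): Centre of slot 2 at the level of the deck's top (40 mm above the bench). The slot is 76 mm long along the deck's x, 40 mm wide along its y, straight through the 8 mm plate, hollow below; slots are 92 mm apart. A cartridge is fully home when its origin is 21 mm below this point (collar on the deck), and locked when its x lies along the deck's y (quarter turn, either way).
- slot3 (a point): Centre of slot 3 at the level of the deck's top (40 mm above the bench). The slot is 76 mm long along the deck's x, 40 mm wide along its y, straight through the 8 mm plate, hollow below; slots are 92 mm apart. A cartridge is fully home when its origin is 21 mm below this point (collar on the deck), and locked when its x lies along the deck's y (quarter turn, either way).
- cart_a: Reagent cartridge, 250 g, upright on the bench (three or four present; absent: None; all alike). Origin: centre of underside; x along its long side, z up. Steel T-head 70 (x) x 34 (y) mm, 0 to 10 mm up; round neck 34 mm across, 10 to 21 mm; round collar 60 mm across, 21 to 27 mm; white body 50 (x) x 28 (y) mm, 27 to 80 mm up, gripped across its 28 mm. A half turn looks the same.
- cart_b: Reagent cartridge, 250 g, upright on the bench (three or four present; absent: None; all alike). Origin: centre of underside; x along its long side, z up. Steel T-head 70 (x) x 34 (y) mm, 0 to 10 mm up; round neck 34 mm across, 10 to 21 mm; round collar 60 mm across, 21 to 27 mm; white body 50 (x) x 28 (y) mm, 27 to 80 mm up, gripped across its 28 mm. A half turn looks the same.
- cart_c: Reagent cartridge, 250 g, upright on the bench (three or four present; absent: None; all alike). Origin: centre of underside; x along its long side, z up. Steel T-head 70 (x) x 34 (y) mm, 0 to 10 mm up; round neck 34 mm across, 10 to 21 mm; round collar 60 mm across, 21 to 27 mm; white body 50 (x) x 28 (y) mm, 27 to 80 mm up, gripped across its 28 mm. A half turn looks the same.
- cart_d: Reagent cartridge, 250 g, upright on the bench (three or four present; absent: None; all alike). Origin: centre of underside; x along its long side, z up. Steel T-head 70 (x) x 34 (y) mm, 0 to 10 mm up; round neck 34 mm across, 10 to 21 mm; round collar 60 mm across, 21 to 27 mm; white body 50 (x) x 28 (y) mm, 27 to 80 mm up, gripped across its 28 mm. A half turn looks the same.
- scanner: Hand scanner, 220 g, 38 mm wide grey body with a tilted head, lying on the mat. Origin: underside, under the body; x forward to the head, z up. Body from x = -75 to +40 mm, 34 mm high, gripped across its 38 mm width (near x = -10 mm). The head (44 mm wide) looks 45 degrees forward and down and reaches x = 72 mm and 54 mm up.
- scan_head: Centre of the scanner's window; it moves with the scanner (63 mm ahead of the scanner's origin, 22 mm above its underside). Its x axis is the scanning beam, 45 degrees down from the scanner's x; y is sideways.
- label: Centre of the barcode label (white, 44 x 70 mm, black bars) on the console's face, which slopes 45 degrees, looking up and towards the deck's -x side. z axis: straight out of the label; y along the deck's y. About 86 mm above the bench.
- mat: Fixed black rubber mat, 180 (x) x 130 (y) x 3 mm. Origin: centre of its underside, on the bench.
- treadle (a joint): Hinge angle of the spring treadle (rad): 0 up at rest, grows when pressed, 0.26 at its stop. Needs about 10 N straight down on the pad to reach the stop; springs back by itself.
- treadle_pad (a point): Middle of the top of the treadle's rubber pad (55 x 62 mm) and moves with it; at rest 65 mm above the bench, about 22 mm lower at the stop. The steel plate is 125 x 70 mm and rises 0.30 rad towards its free end at rest.
- treadle_hinge (a point): Middle of the treadle's hinge axis, 32 mm above the bench; the pad lies 82 mm from it in the horizontal. x axis points from the pad to the hinge, y along the hinge.
- bottle: Bystander: amber bottle, 64 mm across, 140 mm high; origin: underside.
- tube_block: Bystander: white tube block 85 x 127 x 48 mm; origin: underside.
- jar: Bystander: white jar 70 mm across, 65 mm high; origin: underside.
- beaker: Bystander: glass beaker 70 mm across, 85 mm high; origin: underside.

How it is judged (in metres and radians):
On the way, in this order (a step that is already met when the one before it is completed fails the run):
1. every cartridge present is through a slot, collar down on the deck, turned across the slot, and let go ((horizontal distance between cart_a and slot0 below 0.025 m or horizontal distance between cart_a and slot1 below 0.025 m or horizontal distance between cart_a and slot2 below 0.025 m or horizontal distance between cart_a and slot3 below 0.025 m) and z of cart_a in the frame of deck between 0.01 and 0.025 m and angle between the x axis of each of cart_a, cart_b, cart_c, cart_d and the x axis of deck, either way round above 1.27 rad and angle between each of cart_a, cart_b, cart_c, cart_d's own z axis and vertical below 0.15 rad and (horizontal distance between cart_b and slot0 below 0.025 m or horizontal distance between cart_b and slot1 below 0.025 m or horizontal distance between cart_b and slot2 below 0.025 m or horizontal distance between cart_b and slot3 below 0.025 m) and z of cart_b in the frame of deck between 0.01 and 0.025 m and (horizontal distance between cart_c and slot0 below 0.025 m or horizontal distance between cart_c and slot1 below 0.025 m or horizontal distance between cart_c and slot2 below 0.025 m or horizontal distance between cart_c and slot3 below 0.025 m) and z of cart_c in the frame of deck between 0.01 and 0.025 m and (horizontal distance between cart_d and slot0 below 0.025 m or horizontal distance between cart_d and slot1 below 0.025 m or horizontal distance between cart_d and slot2 below 0.025 m or horizontal distance between cart_d and slot3 below 0.025 m) and z of cart_d in the frame of deck between 0.01 and 0.025 m and contact force between the fingers and cart_a below 0.2 N and contact force between the fingers and cart_b below 0.2 N and contact force between the fingers and cart_c below 0.2 N and contact force between the fingers and cart_d below 0.2 N), for 0.2 s.
2. the scanner's beam is held steady on the middle of the label, 50 to 150 mm from it (x of label in the frame of scan_head between 0.05 and 0.15 m and y of label in the frame of scan_head between -0.018 and 0.018 m and z of label in the frame of scan_head between -0.018 and 0.018 m and angle between the x axis of scan_head and the z axis of label, either way round below 0.35 rad and linear speed of scanner below 0.03 m/s), for 1 s.
3. the scanner is laid back flat on its mat and let go (horizontal distance between scanner and mat below 0.05 m and z of scanner in the frame of mat below 0.01 m and angle between scanner's own z axis and vertical below 0.15 rad and linear speed of scanner below 0.02 m/s and contact force between the fingers and scanner below 0.2 N), for 0.2 s.
4. the treadle is held down at its stop (value of joint treadle above 0.235 rad), for 0.4 s.
At the end, for the whole second after the job is handed in: Every cartridge present is through a slot, origin 10 to 25 mm above the bench, upright, long side within 0.3 rad of square across it; scanner flat and at rest on its mat, within 50 mm of its middle; treadle up (below 0.05 rad); bystanders upright, within 30 mm of their starts (all of step 3 and (horizontal distance between cart_a and slot0 below 0.025 m or horizontal distance between cart_a and slot1 below 0.025 m or horizontal distance between cart_a and slot2 below 0.025 m or horizontal distance between cart_a and slot3 below 0.025 m) and z of cart_a in the frame of deck between 0.01 and 0.025 m and angle between the x axis of each of cart_a, cart_b, cart_c, cart_d and the x axis of deck, either way round above 1.27 rad and angle between each of cart_a, cart_b, cart_c, cart_d's own z axis and vertical below 0.15 rad and (horizontal distance between cart_b and slot0 below 0.025 m or horizontal distance between cart_b and slot1 below 0.025 m or horizontal distance between cart_b and slot2 below 0.025 m or horizontal distance between cart_b and slot3 below 0.025 m) and z of cart_b in the frame of deck between 0.01 and 0.025 m and (horizontal distance between cart_c and slot0 below 0.025 m or horizontal distance between cart_c and slot1 below 0.025 m or horizontal distance between cart_c and slot2 below 0.025 m or horizontal distance between cart_c and slot3 below 0.025 m) and z of cart_c in the frame of deck between 0.01 and 0.025 m and (horizontal distance between cart_d and slot0 below 0.025 m or horizontal distance between cart_d and slot1 below 0.025 m or horizontal distance between cart_d and slot2 below 0.025 m or horizontal distance between cart_d and slot3 below 0.025 m) and z of cart_d in the frame of deck between 0.01 and 0.025 m and value of joint treadle below 0.05 rad and linear speed of each of cart_a, cart_b, cart_c, cart_d below 0.02 m/s and distance of each of bottle, tube_block, jar, beaker from where it was at the start of the episode below 0.03 m and angle between each of bottle, tube_block, jar, beaker's own z axis and vertical below 0.2 rad); the robot touches nothing.
It fails at once if a bystander was knocked over or pushed away (angle between any of bottle, tube_block, jar, beaker's own z axis and vertical above 0.6 rad or distance of any of bottle, tube_block, jar, beaker from where it was at the start of the episode above 0.06 m).
Of cart_a, cart_b, cart_c, cart_d only 3 to 4 are there at a start; the rules pass over those that are not, and their reading is None.
At some moment in a run one of cart_a, cart_b, cart_c, cart_d, scanner may be knocked a few centimetres aside while the robot is not near it.
Once in a run the grip may slacken for a moment while it holds something.
It also fails if it takes over 210 s, if anything falls off the work surface, if the arm or the gripper's body presses on something with over 40 N, if the wrist force passes 120 N, or if a joint passes its speed limit or range.

### The arm

A 7-joint arm with a two-finger parallel gripper is mounted at the origin on the work surface. World frame = base frame: x ahead of the robot, y to its left, z up, the work surface at z = 0. Lengths are in m, angles in degrees, forces in N, time in s.
With the tool pointing down it reaches from about 0.425 to 0.875 m from the base axis. Payload 4.7 kg.
Tool frame: the origin (TCP) lies on the centre line of the jaws, within the pads' length; the fingertips stand 11 mm ahead of it and the grasp point (between the pads) lies 8 mm behind it (finger_overhang is the x of the fingertips in the tool frame, in m); x points along the fingers, z is the direction in which the jaws open and shut, and the axes are right-handed (so a half turn about x gives the same grasp; the last joint's range is limited). The gripper opens to 87 mm and grips with 3 to 60 N. Pads are 19 mm wide; open, the fingers measure 117 mm over their backs; the gripper's body (75 mm by 190 mm) begins 51 mm behind the grasp point.
Start: joints at [-62.275, 18.392, -4.016, 83.108, 1.295, 78.541, -3.26], TCP at [0.294, 0.58, 0.234] pointing down, gripper open.
Joint ranges: [-163.93, 163.93], [-17.29, 119.83], [-79.2, 71.16], [3.27, 140.29], [-89.18, 269.18], [5.43, 117.66], [-154.24, 154.24]. Speed limits (degrees/s): [147.25, 147.25, 180, 180, 180, 180, 180].

### API

Orientations are given as [roll, pitch, yaw] about the fixed x, y, z axes, in that order (R = Rz(yaw) Ry(pitch) Rx(roll)).
In Python, from cell import get_obs, read_camera, sign_off, cut_out, finger_overhang gives the robot as it stands.
- The arm moves only by the tool servo_tool, never from a script. Its argument "rows" is one flat list of numbers, 5 for each row, row after row: the shift along the world's x, y, z in mm, then the turn about the world's z in degrees, then the closure, from 0 (fully open) to 1 (shut). A call has 1 to 10 rows; each row is the pose to reach, as a shift and turn from the pose commanded when the call began; what a row does not reach only later rows make up. A row lasts 1/12 s, in which the tool goes at most 41.7 mm and 7.16 degrees, less where a joint would pass 70% of its speed; a pose out of reach is approached as far as the arm can. A call with a gripper value outside its range is refused whole. The fingers move at their own pace and stop on an object; "force" is the grip in N (left out, the last holds). Time passes only in rows, so rows that repeat a pose let the fingers close. It gives the time, the measured TCP pose, the force and the opening at its end, in the units of the state.
- get_obs(): the state, without advancing time (a new reading comes with each control period).
- read_camera(name): name is "side" or "top"; returns a dict with "frame" (480x640x3 uint8, blue, green, red), "range_z" (480x640 float32, m along the optical axis (not along the pixel's ray), 0 where there is no reading), "intrinsics" (3x3 intrinsics, pixels), "cam_to_world" (4x4, takes a point from camera to world coordinates). Camera axes: x right, y down, z forward; pixel columns grow to the right and rows downward; lengths in m; the calibration is good to about 2 mm. A picture is of the moment at which its call begins.
- sign_off(): hands the job in, once; it reports no verdict.
Trained networks look in a picture, given as the dict that the camera call returned (one of the last four; its "shot" number tells which), for a name from the list of things; names that differ only in an ending like _2 or _b are one class to them, and where a whole thing is asked for, a point or a joint stands for the part that bears it (a point fixed in the world has none). Each returns a list of dicts, best first, with "score" (0 to 1); they miss things now and then, are a little off and sometimes report something else, mostly with a low value. They report only what shows in the picture. A call takes as long as a camera call.
- cut_out(name, picture): "pixels" (480x640 bool, what is visible of it) and "extent" ([centre column, centre row, width, height] in pixels, round what is visible of it).
The state is a dict: "time_s": time; "qpos": joint angles; "joint_velocities": joint speeds; "effort": joint torques, N m; "tool_pos": TCP position; "tool_rot": TCP orientation; "force": force on the tool from outside, world axes, zero at the start; "wrist_torque": the same for the moment, N m; "grip_width": finger opening in m.
Only numpy, scipy, OpenCV 4.12 (cv2) and the standard library are available. Lean on these libraries where they do the work, as an engineer would, in place of code of your own. Each camera call takes 0.05 s, during which the arm holds its last target.

## Working session

There is one attempt and no reset: what is moved stays moved. The work goes in short steps, Python scripts to look and compute and a tool call to move; the robot and the scene stay as the last step left them, time stands still between calls to the robot, and variables do not carry over. Pictures are saved under pics/ and viewed, and the job is handed in when it is done.

Besides the shell and the picture viewer there is one more tool, called after ">>>" as name(argument=value, ...), one argument or row to a line, values as JSON. servo_tool: Moves the arm, as the interface text tells. Its arguments: {"type":"object","properties":{"rows":{"type":"array"},"force":{"type":"number"}},"required":["rows"]}

```bash
mkdir -p pics; ls; python3 - <<'E'
from cell import *
import cv2, numpy as np
o=get_obs(); print({k:np.round(v,3).tolist() for k,v in o.items()}); print(finger_overhang)
for n in ("side","top"):
    p=read_camera(n); cv2.imwrite(f"pics/{n}0.png",p["frame"]); print(n,p["intrinsics"].tolist(),np.round(p["cam_to_world"],3).tolist(),p["shot"])
E
```

```text
pics
{'time_s': 0.0, 'qpos': [-62.274, 18.439, -4.015, 83.176, 1.294, 78.54, -3.26], 'joint_velocities': [-0.137, 0.027, 0.042, -0.011, 0.013, -0.129, -0.007], 'effort': [0.0, -49.129, -0.404, -31.253, -0.064, 0.044, 0.0], 'tool_pos': [0.294, 0.579, 0.232], 'tool_rot': [-177.249, 89.89, -114.167], 'force': [0.008, -0.418, -0.628], 'wrist_torque': [0.049, -0.046, -0.007], 'grip_width': 0.087}
0.011
side [[577.6968049903714, 0.0, 322.6855087282886], [0.0, 577.6968049903714, 235.645523993818], [0.0, 0.0, 1.0]] [[0.991, -0.107, 0.079, 0.5], [-0.132, -0.722, 0.679, -0.871], [-0.016, -0.683, -0.73, 1.048], [0.0, 0.0, 0.0, 1.0]] 1
top [[523.9795222692252, 0.0, 316.01947660253063], [0.0, 523.9795222692252, 242.86353901203583], [0.0, 0.0, 1.0]] [[-0.022, -0.998, 0.057, 0.535], [-1.0, 0.022, -0.005, 0.004], [0.004, -0.057, -0.998, 1.352], [0.0, 0.0, 0.0, 1.0]] 2
```

View pics/top0.png

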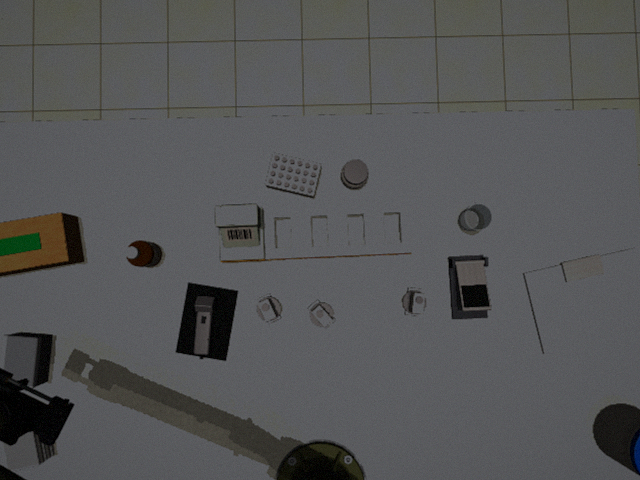

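View pics/side0.png

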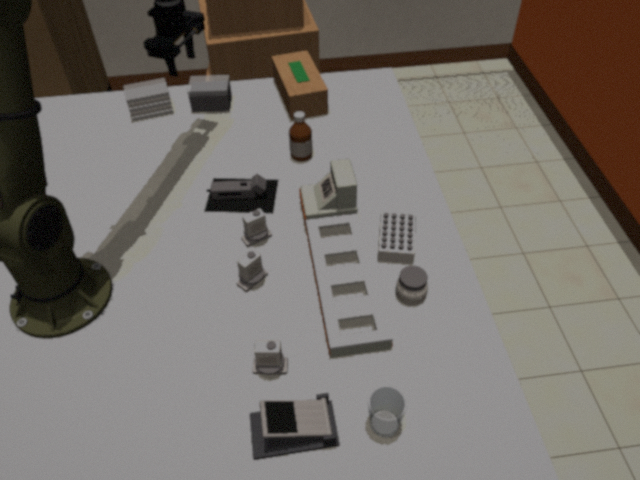

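The top view shows three cartridges at pixels (270,308), (322,313) and (413,300). The scanner is on its mat at (205,320), the deck spans (215–410, 205–260), and the treadle is at (470,287). Next I'll measure them.

```bash
cat > h.py <<'E'
from cell import *
import cv2, numpy as np
def cloud(p):
    z=p["range_z"]; K=p["intrinsics"]; T=np.asarray(p["cam_to_world"])
    v,u=np.mgrid[:480,:640]
    c=np.stack([(u-K[0][2])/K[0][0]*z,(v-K[1][2])/K[1][1]*z,z],-1)
    w=c@T[:3,:3].T+T[:3,3]; w[z<=0]=np.nan
    return w
def rect(pts):
    (c,s,a)=cv2.minAreaRect((np.asarray(pts)[:,:2]*1000).astype(np.float32))
    if s[0]<s[1]: s=(s[1],s[0]); a+=90
    a=(a+90)%180-90
    return np.round(c,1),np.round(s,1),round(a,1)   # mm, deg of long axis in world
E
python3 - <<'E'
from h import *
for n in ("top","side"):
    p=read_camera(n); w=cloud(p); np.save(f"{n}.npy",w)
    bench=w[380:400,480:500] if n=="top" else w[300:340,150:200]
    print(n,"bench z",np.nanmean(bench[...,2]).round(4),np.nanstd(bench[...,2]).round(4))
    for name in ["cart_a","scanner","mat","deck","treadle","bottle","tube_block","jar","beaker","label"]:
        for d in cut_out(name,p):
            m=d["pixels"]&~np.isnan(w[...,0]); q=w[m]
            if len(q)<5: print(name,d["score"],"few");continue
            zt=np.percentile(q[:,2],97); t=q[q[:,2]>zt-0.012]
            print(name,round(d["score"],2),np.round(d["extent"]),"n",m.sum(),"med",np.round(np.median(q,0)*1000),"ztop",round(zt*1000),"toprect",*rect(t))
E
```

```text
top bench z 0.0012 0.0029
cart_a 0.85 [415. 300.  27.  28.] n 532 med [ 460. -239.   62.] ztop 87 toprect [ 458.1 -246.8] [50.1 29. ] -7.1
cart_a 0.84 [323. 315.  23.  29.] n 495 med [436. -12.  64.] ztop 87 toprect [432.1 -12.9] [49.9 27.8] 40.8
cart_a 0.57 [271. 307.  24.  32.] n 506 med [452. 116.  65.] ztop 86 toprect [449.6 119.5] [49.8 28.1] 24.3
scanner 0.93 [205. 328.  16.  65.] n 1025 med [414. 280.  39.] ztop 57 toprect [420.3 277.8] [113.1  44. ] -0.9
scanner 0.7 [315. 230. 197.  56.] n 8490 med [640.  26.  43.] ztop 135 toprect [676.  182.4] [100.8  51.7] -88.8
mat 0.9 [208. 322.  64.  77.] n 2444 med [426. 260.   4.] ztop 10 toprect [419.5 280.9] [181.9 132.2] -11.6
deck 0.74 [315. 232. 199.  62.] n 8509 med [640.  27.  43.] ztop 135 toprect [676.  182.4] [100.8  51.7] -88.8
treadle 0.93 [475. 284.  30.  52.] n 1346 med [ 499. -388.   56.] ztop 74 toprect [ 464.8 -388.2] [65.9 54.9] -82.9
treadle 0.56 [294. 175.  58.  41.] n 1788 med [783.  51.  42.] ztop 53 toprect [785.8  50.6] [126.1  84.8] 75.9
treadle 0.16 [321. 315.  24.  26.] n 488 med [436. -13.  72.] ztop 87 top
[... 1590 characters left out ...]
.9 419.9] [38.4 27.9] -70.8
bottle 0.7 [397. 240.  38.  51.] n 1654 med [782.  30.  41.] ztop 51 toprect [785.4  50.1] [129.9  82.9] 76.2
tube_block 0.57 [396. 240.  39.  52.] n 1724 med [782.  29.  41.] ztop 51 toprect [784.9  50.3] [129.9  84. ] 76.2
jar 0.95 [413. 286.  27.  40.] n 1019 med [ 780. -121.   59.] ztop 69 toprect [ 784.1 -105.8] [60.3 59.1] 77.6
beaker 0.77 [387. 410.  37.  48.] n 1596 med [ 666. -386.   53.] ztop 87 toprect [ 663.8 -398.6] [69.3 68.5] 35.6
label 0.66 [328. 186.  16.  25.] n 242 med [635. 183.  89.] ztop 102 toprect [641.7 183.3] [70.4 14.6] -88.8
label 0.62 [294. 426.  94.  66.] n 4507 med [ 491. -402.   41.] ztop 72 toprect [ 466.  -388.5] [70.8 60.1] -88.2
```

```bash
python3 - <<'E'
from h import *
for n in ("top","side"):
    w=np.load(n+".npy"); 
    x,y,z=w[...,0],w[...,1],w[...,2]
    pl=(abs(z-0.041)<0.008)&(x>0.55)&(x<0.74)&(y<0.26)&(y>-0.22)
    P=w[pl]; print(n,"plate",np.nanmin(P,0).round(3),np.nanmax(P,0).round(3),"z",np.median(P[:,2]).round(4),*rect(P))
    # rasterise the plate top on a 1 mm grid, look for holes
    g=np.zeros((260,500),np.uint8)  # x 0.52.., y -0.22..
    ix=((P[:,0]-0.52)*1000).astype(int); iy=((P[:,1]+0.22)*1000).astype(int)
    ok=(ix>=0)&(ix<260)&(iy>=0)&(iy<500); g[ix[ok],iy[ok]]=255
    g=cv2.morphologyEx(g,cv2.MORPH_CLOSE,np.ones((7,7)))
    cs,_=cv2.findContours(255-g,cv2.RETR_LIST,cv2.CHAIN_APPROX_NONE)
    for c in cs:
        a=cv2.contourArea(c)
        if 800<a<20000:
            r=cv2.minAreaRect(c); print(a,"xc",round(r[0][1]+520,1),"yc",round(r[0][0]-220,1),np.round(r[1]),round(r[2],1))
    cv2.imwrite(f"pics/plate_{n}.png",g)
    # console points label plane
p=read_camera("side"); w=cloud(p)
for n in ("top","side"):
    p=read_camera(n); w=cloud(p); d=cut_out("label",p)[0]; q=w[d["pixels"]]; q=q[~np.isnan(q[:,0])]
    c=np.median(q,0); u,s,vt=np.linalg.svd(q-q.mean(0),full_matrices=False); print(n,"label",c.round(4),q.mean(0).round(4),"normal",vt[2].round(3))
    d=cut_out("mat",p)[0]; q=w[d["pixels"]]; q=q[q[:,2]<.012]; print("mat",*rect(q))
    d=cut_out("scanner",p)[0]; q=w[d["pixels"]]
    for lo,hi in((.028,.042),(.042,.065)): 
        t=q[(q[:,2]>lo)&(q[:,2]<hi)]; print("scanner",lo,len(t),*rect(t), t.mean(0).round(3))
E
```

```text
top plate [ 0.569 -0.22   0.033] [0.74  0.235 0.049] z 0.0413 [657.6   8.1] [458.7 165.6] -88.3
2937.0 xc 644.5 yc -196.0 [77. 40.] 90.0
3024.5 xc 643.4 yc -104.0 [78. 42.] 88.8
3038.5 xc 640.5 yc -11.5 [77. 43.] 90.0
3049.0 xc 639.0 yc 79.0 [78. 42.] 88.8
side plate [ 0.569 -0.22   0.033] [0.74  0.235 0.049] z 0.0407 [657.2   8.1] [458.2 165.7] -88.3
2903.5 xc 644.6 yc -196.0 [77. 41.] 89.0
2933.5 xc 643.0 yc -105.0 [78. 42.] 90.0
2889.0 xc 640.0 yc -13.0 [78. 42.] 90.0
2891.0 xc 638.5 yc 78.5 [79. 41.] 90.0
top label [0.635  0.1814 0.0894] [0.6348 0.1817 0.0886] normal [-0.72  -0.013  0.694]
mat [419.9 281.8] [183.7 134.7] -10.8
scanner 0.028 652 [412.5 281.6] [145.3  40.6] -6.6 [0.399 0.282 0.038]
scanner 0.042 303 [414.3 282. ] [141.3  44.5] -5.2 [0.45  0.278 0.049]
side label [0.633  0.1812 0.0865] [0.6331 0.1819 0.0866] normal [ 0.727  0.014 -0.686]
mat [420.2 285. ] [185.  143.2] -9.9
scanner 0.028 544 [412.8 281.8] [144.2  46.6] -7.2 [0.404 0.278 0.036]
scanner 0.042 160 [417.9 283.6] [126.   47.5] -8.9 [0.462 0.275 0.05 ]
```

View pics/plate_top.png

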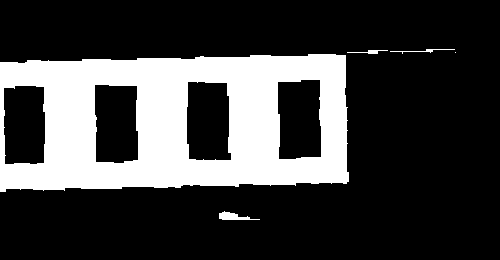

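```bash
cat >> h.py <<'E'
from scipy.spatial.transform import Rotation as Ro
def state():
    o=get_obs(); R=Ro.from_euler('xyz',o["tool_rot"],degrees=True).as_matrix()
    j=np.degrees(np.arctan2(R[1,2],R[0,2]))
    print("t",round(o["time_s"],2),"tcp",np.round(np.array(o["tool_pos"])*1000,1),"jaw yaw",round(j,1),"x",R[:,0].round(3),"q",np.round(o["qpos"],1),"F",np.round(o["force"],1),"w",round(o["grip_width"]*1000,1))
    return o
def carts(p):
    w=cloud(p); out=[]
    for d in cut_out("cart_a",p):
        q=w[d["pixels"]]; q=q[~np.isnan(q[:,0])]
        if len(q)<50: continue
        zt=np.percentile(q[:,2],97); t=q[q[:,2]>zt-0.012]
        print("cart",round(d["score"],2),"ext",np.round(d["extent"]),"ztop",round(zt*1000),*rect(t))
E
python3 -c "
from h import *
state()"
```

```text
t 1.65 tcp [294.3 579.6 233.6] jaw yaw 63.1 x [ 0.  0. -1.] q [-62.3  18.4  -4.   83.1   1.3  78.5  -3.3] F [-0.8  0.7 -0.5] w 87.0
```

>>> servo_tool(
  rows=[155,-460,-60,50.5,0,155,-460,-60,50.5,0,155,-460,-60,50.5,0,155,-460,-60,50.5,0,155,-460,-60,50.5,0,155,-460,-60,50.5,0,155,-460,-60,50.5,0,155,-460,-60,50.5,0,155,-460,-60,50.5,0,155,-460,-60,50.5,0],
  force=30,
)

```text
time_s: 2.48
tool_pos: [0.4238, 0.1948, 0.1838]
tool_rot: [-69.9, 89.9, 43.7]
force: [0.7, 0.5, 0.8]
grip_width: 0.0876
```

```bash
python3 -c "
from h import *
state()"
```

```text
t 2.48 tcp [423.8 194.8 183.8] jaw yaw 113.6 x [ 0.001  0.001 -1.   ] q [-36.2  -2.4   8.1 112.3   0.3  70.   85.4] F [0.7 0.5 0.8] w 87.6
```

>>> servo_tool(
  rows=[25,-75,-60,0,0,25,-75,-60,0,0,25,-75,-60,0,0,25,-75,-60,0,0,25,-75,-60,0,0],
)

```text
time_s: 2.9
tool_pos: [0.4483, 0.1213, 0.1235]
tool_rot: [46.5, 90.0, 160.0]
force: [-0.6, 0.7, -0.3]
grip_width: 0.087
```

```bash
python3 -c "
from h import *
state()
p=read_camera('side');carts(p)
p=read_camera('top');carts(p)"
```

```text
t 2.9 tcp [448.3 121.3 123.5] jaw yaw 113.5 x [-0.001  0.    -1.   ] q [-31.4   0.6  13.2 116.8  -0.2  62.6  95.3] F [-0.6  0.7 -0.3] w 87.0
cart 0.82 ext [270. 356.  34.  38.] ztop 85 [ 457.9 -246.8] [51.  31.9] -3.8
cart 0.81 ext [252. 272.  33.  40.] ztop 84 [431.  -12.7] [50.8 32.7] 41.2
cart 0.81 ext [258. 230.  27.  26.] ztop 83 [454.5 106.3] [66.  40.9] -46.6
cart 0.71 ext [416. 301.  26.  27.] ztop 87 [ 458.1 -247.3] [50.  27.6] -8.4
cart 0.58 ext [322. 315.  22.  24.] ztop 86 [432.3 -12.9] [50.2 27.8] 40.4
```

>>> servo_tool(
  rows=[1,-1.5,-36,0,0,1,-1.5,-60,0,0,1,-1.5,-73,0,0,1,-1.5,-73,0,0,1,-1.5,-73,0,1,1,-1.5,-73,0,1,1,-1.5,-73,0,1,1,-1.5,-73,0,1,1,-1.5,-73,0,1,1,-1.5,-73,0,1],
  force=30,
)

```text
time_s: 3.93
tool_pos: [0.4499, 0.1203, 0.0513]
tool_rot: [-83.8, 89.9, 29.8]
force: [-0.1, 0.8, 0.3]
grip_width: 0.0548
```

```bash
python3 -c "
from h import *
state()"
```

```text
t 3.93 tcp [449.9 120.3  51.3] jaw yaw 113.6 x [ 0.001  0.001 -1.   ] q [-31.    6.2  13.4 120.6  -1.8  53.3  97. ] F [-0.1  0.8  0.3] w 54.8
```

Fingers are still closing.

>>> servo_tool(
  rows=[0,0,0,0,1,0,0,0,0,1,0,0,0,0,1,0,0,0,0,1,0,0,0,0,1,0,0,0,0,1,0,0,0,0,1],
  force=35,
)

```text
time_s: 4.52
tool_pos: [0.4494, 0.1201, 0.0506]
tool_rot: [41.4, 90.0, 155.0]
force: [0.3, 0.3, -0.0]
grip_width: 0.028
```

>>> servo_tool(
  rows=[0,0,40,0,1,0,0,80,0,1,30,-20,110,-3,1,60,-41,110,-9,1,90,-62,110,-15,1,120,-83,110,-22.3,1,150,-103,110,-22.3,1,180,-124,110,-22.3,1,191.5,-132,110,-22.3,1,191.5,-132,110,-22.3,1],
)

```text
time_s: 5.35
tool_pos: [0.6427, -0.0162, 0.1591]
tool_rot: [171.7, 89.8, -97.3]
force: [-0.1, -0.1, -2.9]
grip_width: 0.0278
```

>>> servo_tool(
  rows=[0,0,0,0,1,0,0,0,0,1,0,0,0,0,1,0,0,0,0,1],
)

```text
time_s: 5.68
tool_pos: [0.6402, -0.0105, 0.1606]
tool_rot: [25.5, 89.9, 116.9]
force: [0.2, 0.9, -2.8]
grip_width: 0.0278
```

```bash
python3 -c "
from h import *
state()
p=read_camera('side');carts(p); cv2.imwrite('pics/s1.png',p['frame'][120:360,180:500].repeat(2,0).repeat(2,1))"
```

```text
t 5.68 tcp [640.2 -10.5 160.6] jaw yaw 91.4 x [-0.001  0.001 -1.   ] q [-19.3  20.3  22.5  90.8  -8.2  70.5  96. ] F [ 0.2  0.9 -2.8] w 27.8
cart 0.89 ext [270. 356.  36.  34.] ztop 85 [ 457.7 -246.5] [49.9 31.6] -8.5
cart 0.71 ext [252. 272.  31.  41.] ztop 85 [432.7 -12.7] [51.4 30.7] 39.0
cart 0.63 ext [341. 235.  31.  14.] ztop 142 [624.3 -53.1] [98.3 58.7] 69.7
```

View pics/s1.png

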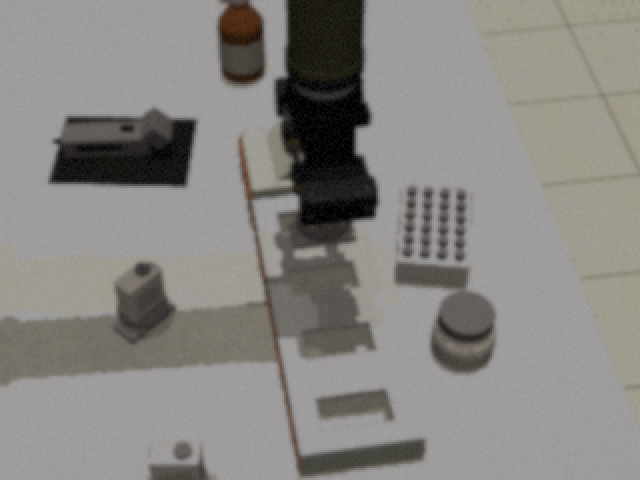

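```bash
cat >> h.py <<'E'
def avg(n=8):
    a=[];j=[];f=[]
    for _ in range(n):
        o=get_obs(); a.append(o["tool_pos"]); f.append(o["force"]); R=Ro.from_euler('xyz',o["tool_rot"],degrees=True).as_matrix()
        j.append(np.degrees(np.arctan2(R[1,2],R[0,2]))); read_camera("side")
    print("t",round(o["time_s"],2),"AVG tcp",(np.mean(a,0)*1000).round(1),"std",(np.std(a,0)*1000).round(1),"jaw",np.mean(j).round(2),"F",np.mean(f,0).round(2),"w",round(o["grip_width"]*1000,1),"q7",round(o["qpos"][6],1))
E
python3 -c "
from h import *
avg()"
```

```text
t 6.13 AVG tcp [640.8 -11.5 160.9] std [0.1 0.3 0.1] jaw 91.31 F [-0.08  0.09 -2.71] w 27.7 q7 96.0
```

>>> servo_tool(
  rows=[0.5,-0.5,-30,0,1,0.5,-0.5,-55,0,1,0.5,-0.5,-65,0,1,0.5,-0.5,-70,0,1,0.5,-0.5,-75,0,1,0.5,-0.5,-79,0,1,0.5,-0.5,-83,0,1,0.5,-0.5,-87,0,1,0.5,-0.5,-90,0,1,0.5,-0.5,-90,0,1],
)

```text
time_s: 7.02
tool_pos: [0.6412, -0.0124, 0.0703]
tool_rot: [77.0, 90.0, 168.3]
force: [-0.1, -0.0, -3.6]
grip_width: 0.0276
```

```bash
python3 -c "
from h import *
avg(4)"
```

```text
t 7.17 AVG tcp [641.5 -12.4  70.7] std [0.2 0.  0.3] jaw 91.28 F [-0.2  -0.58 -3.25] w 27.9 q7 97.6
```

>>> servo_tool(
  rows=[0,0,-0.5,-7,1,0,0,-0.5,-14,1,0,0,-0.5,-21,1,0,0,-0.5,-28,1,0,0,-0.5,-35,1,0,0,-0.5,-42,1,0,0,-0.5,-49,1,0,0,-0.5,-56,1,0,0,-0.5,-63,1,0,0,-0.5,-70,1],
)

```text
time_s: 8.05
tool_pos: [0.6417, -0.0122, 0.0706]
tool_rot: [-3.6, 90.0, 17.4]
force: [0.2, -0.2, -2.5]
grip_width: 0.028
```

>>> servo_tool(
  rows=[0,0,0,-7,1,0,0,0,-14,1,0,0,0,-20,1,0,0,0,-20,1,0,0,0,-20,1],
)

```text
time_s: 8.47
tool_pos: [0.6416, -0.0122, 0.0703]
tool_rot: [-25.1, 90.0, -23.7]
force: [-0.3, -0.1, -3.4]
grip_width: 0.0276
```

```bash
python3 -c "
from h import *
avg(3)"
```

```text
t 8.57 AVG tcp [641.6 -12.2  70.3] std [0. 0. 0.] jaw 1.46 F [ 0.59 -0.16 -3.09] w 27.8 q7 14.7
```

>>> servo_tool(
  rows=[0,0,-0.5,0,1,0,0,-0.5,0,0,0,0,-0.5,0,0,0,0,-0.5,0,0,0,0,-0.5,0,0,0,0,-0.5,0,0,0,0,-0.5,0,0,0,0,-0.5,0,0,0,0,-0.5,0,0,0,0,-0.5,0,0],
)

```text
time_s: 9.45
tool_pos: [0.6415, -0.0124, 0.0697]
tool_rot: [-35.7, 90.0, -34.5]
force: [0.8, -0.1, 0.8]
grip_width: 0.0795
```

>>> servo_tool(
  rows=[0,0,5,0,0,0,0,20,0,0,0,0,60,0,0,0,0,100,0,0,-42,0,110,-7,0,-84,0,110,-14,0,-125,0,110,-21,0,-165,0,110,-28,0,-200,0,110,-35,0,-210,0,110,-42,0],
)

```text
time_s: 10.28
tool_pos: [0.4282, -0.0124, 0.1794]
tool_rot: [162.0, 89.8, 123.3]
force: [1.1, 1.1, 0.2]
grip_width: 0.087
```

```bash
python3 -c "
from h import *
avg(3)
p=read_camera('side');carts(p); cv2.imwrite('pics/s2.png',p['frame'])
p=read_camera('top');carts(p)
"
```

```text
t 10.38 AVG tcp [427.8 -12.2 179.5] std [1.2 0.2 0.2] jaw -38.77 F [-0.11  0.25 -0.3 ] w 87.3 q7 -47.6
cart 0.91 ext [270. 357.  34.  34.] ztop 85 [ 458.1 -245.9] [49.3 31.8] -10.3
cart 0.87 ext [250. 272.  31.  40.] ztop 85 [432.7 -14.2] [49.3 28.5] 37.7
cart 0.76 ext [343. 251.  22.  28.] ztop 104 [641.5 -10.7] [54.6 28.3] -89.1
cart 0.46 ext [241. 195.  73.  38.] ztop 11 [403.  146.2] [399.1 183.1] 82.9
cart 0.7 ext [415. 301.  29.  30.] ztop 87 [ 458.1 -246.9] [49.7 28.8] -10.0
cart 0.66 ext [320. 231.  23.  24.] ztop 106 [641.2 -12.6] [48.1 27. ] 88.8
cart 0.5 ext [313. 230. 200.  60.] ztop 135 [675.4 182.5] [99.9 50.5] -88.6
```

View pics/s2.png

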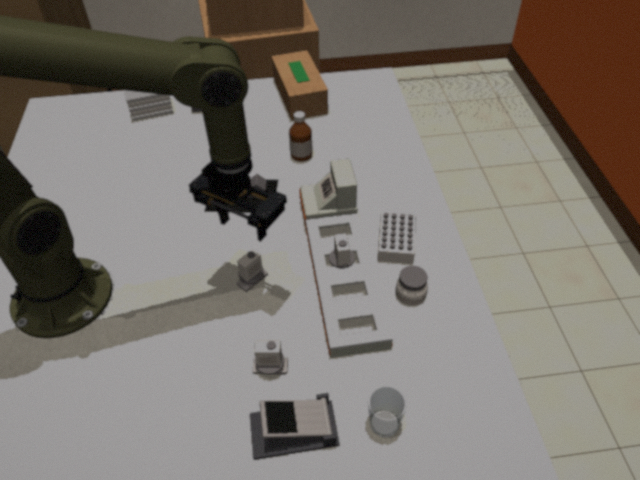

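>>> servo_tool(
  rows=[0,0,-20,-7,0,0,0,-50,-11,0,0,0,-60,-11,0,0,0,-60,-11,0,0,0,-60,-11,0],
)

```text
time_s: 11.05
tool_pos: [0.4317, -0.0129, 0.1197]
tool_rot: [-81.3, 89.9, -130.6]
force: [0.1, 0.5, 0.2]
grip_width: 0.0874
```

```bash
python3 -c "
from h import *
avg(4)
p=read_camera('side');carts(p)
"
```

```text
t 11.2 AVG tcp [432.3 -12.6 120.4] std [0.4 0.2 0.5] jaw -49.34 F [-0.08 -0.11  0.07] w 86.9 q7 -55.1
cart 0.82 ext [253. 272.  34.  38.] ztop 86 [439.5 -30.7] [63.3 47. ] -59.9
cart 0.61 ext [269. 357.  34.  34.] ztop 85 [ 458.2 -246.5] [49. 31.] -10.3
cart 0.6 ext [327. 188.  14.  25.] ztop 103 [643.2 183.4] [73.7 15.4] 89.2
cart 0.25 ext [294. 425.  93.  66.] ztop 72 [ 466.4 -388.6] [71. 62.] -86.7
```

>>> servo_tool(
  rows=[0,-0.5,-35,-0.5,0,0,-0.5,-60,-0.5,0,0,-0.5,-70,-0.5,0,0,-0.5,-70,-0.5,0,0,-0.5,-70,-0.5,1,0,-0.5,-70,-0.5,1,0,-0.5,-70,-0.5,1,0,-0.5,-70,-0.5,1,0,-0.5,-70,-0.5,1,0,-0.5,-70,-0.5,1],
)

```text
time_s: 12.18
tool_pos: [0.4318, -0.0128, 0.0501]
tool_rot: [95.4, 89.9, 45.5]
force: [-0.6, 0.8, 0.4]
grip_width: 0.055
```

>>> servo_tool(
  rows=[0,0,0,0,1,0,0,0,0,1,0,0,0,0,1,0,0,0,0,1,0,0,0,0,1,0,0,0,0,1,0,0,0,0,1,0,0,0,0,1],
)

```text
time_s: 12.85
tool_pos: [0.4314, -0.0129, 0.0496]
tool_rot: [-150.8, 90.0, 159.3]
force: [0.2, 1.3, 0.2]
grip_width: 0.0278
```

```bash
python3 -c "
from h import *
avg(4)
"
```

```text
t 13.0 AVG tcp [431.4 -12.9  49.6] std [0. 0. 0.] jaw -49.91 F [-0.25  0.54  0.59] w 27.9 q7 -49.4
```

>>> servo_tool(
  rows=[0,0,40,0,1,0,0,80,0,1,30,-13,110,-5,1,65,-28,110,-11,1,100,-43,110,-18,1,135,-58,110,-25,1,170,-73,110,-32,1,200,-86,110,-38.8,1,212,-91,110,-38.8,1,212,-91,110,-38.8,1],
)

```text
time_s: 13.88
tool_pos: [0.6451, -0.1057, 0.1576]
tool_rot: [-25.8, 89.7, -114.6]
force: [-0.4, 0.2, -2.3]
grip_width: 0.0277
```

>>> servo_tool(
  rows=[0,0,0,0,1,0,0,0,0,1,0,0,0,0,1,0,0,0,0,1,0,0,0,0,1,0,0,0,0,1],
)

```text
time_s: 14.38
tool_pos: [0.6432, -0.1033, 0.1601]
tool_rot: [158.2, 89.9, 69.6]
force: [0.5, -0.4, -4.0]
grip_width: 0.0274
```

```bash
python3 -c "
from h import *
avg(6)
p=read_camera('side');carts(p); cv2.imwrite('pics/s3.png',p['frame'])
"
```

```text
t 14.63 AVG tcp [ 643.4 -103.6  159.9] std [0.1 0.2 0.1] jaw -88.69 F [-0.2   0.16 -3.62] w 27.9 q7 -64.8
cart 0.66 ext [268. 356.  41.  33.] ztop 85 [ 457.7 -246.9] [49.9 30.7] -8.2
cart 0.58 ext [350. 268.  38.  24.] ztop 192 [ 609.6 -189. ] [4.2 3.1] 18.5
cart 0.57 ext [332. 256.   4.   8.] ztop 73 [620.6 -49.5] [80.5  6.3] 81.5
cart 0.31 ext [347. 258.  92. 194.] ztop 86 [638.7  21.9] [422.4  73.3] -88.3
cart 0.23 ext [295. 425.  95.  62.] ztop 72 [ 466.9 -388.8] [71.4 61.6] -88.5
```

View pics/s3.png

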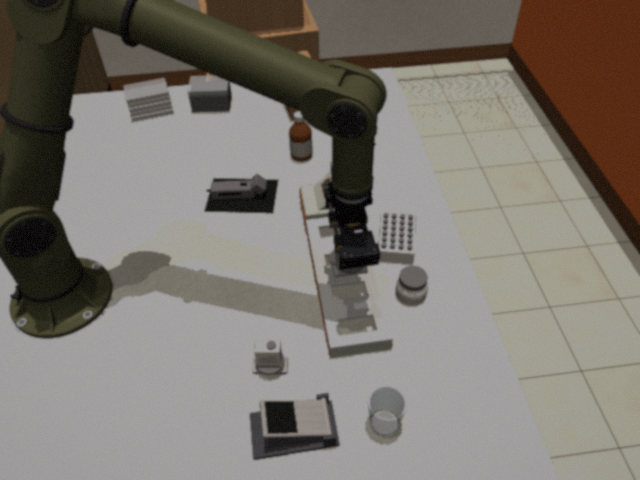

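>>> servo_tool(
  rows=[0,-0.4,-30,0,1,0,-0.4,-55,0,1,0,-0.4,-65,0,1,0,-0.4,-70,0,1,0,-0.4,-75,0,1,0,-0.4,-79,0,1,0,-0.4,-83,0,1,0,-0.4,-87,0,1,0,-0.4,-90,0,1,0,-0.4,-90,0,1],
)

```text
time_s: 15.62
tool_pos: [0.6433, -0.1041, 0.0693]
tool_rot: [-128.7, 90.0, 142.6]
force: [-1.1, 0.3, -3.4]
grip_width: 0.0277
```

```bash
python3 -c "
from h import *
avg(4)"
```

```text
t 15.77 AVG tcp [ 643.5 -104.3   69.7] std [0.2 0.1 0.2] jaw -88.7 F [-0.35  0.09 -3.1 ] w 27.5 q7 -61.9
```

Cartridge B is in the slot with no contact force. Next comes the quarter turn.

>>> servo_tool(
  rows=[0,0,-0.5,7,1,0,0,-0.5,14,1,0,0,-0.5,21,1,0,0,-0.5,28,1,0,0,-0.5,35,1,0,0,-0.5,42,1,0,0,-0.5,49,1,0,0,-0.5,56,1,0,0,-0.5,63,1,0,0,-0.5,70,1],
)

```text
time_s: 16.65
tool_pos: [0.6436, -0.1046, 0.0695]
tool_rot: [-18.1, 90.0, -36.4]
force: [0.9, 0.4, -3.5]
grip_width: 0.0276
```

>>> servo_tool(
  rows=[0,0,0,7,1,0,0,0,14,1,0,0,0,20,1,0,0,0,20,1,0,0,0,20,1],
)

```text
time_s: 17.07
tool_pos: [0.6436, -0.1047, 0.0694]
tool_rot: [-1.7, 90.0, -0.6]
force: [0.6, 0.2, -3.4]
grip_width: 0.0278
```

```bash
python3 -c "
from h import *
avg(3)"
```

```text
t 17.17 AVG tcp [ 643.5 -104.6   69.3] std [0.  0.1 0.1] jaw 1.11 F [ 0.34  0.15 -3.17] w 28.0 q7 19.4
```

>>> servo_tool(
  rows=[0,0,-0.5,0,1,0,0,-0.5,0,0,0,0,-0.5,0,0,0,0,-0.5,0,0,0,0,-0.5,0,0,0,0,-0.5,0,0,0,0,-0.5,0,0,0,0,-0.5,0,0,0,0,-0.5,0,0,0,0,-0.5,0,0],
)

```text
time_s: 18.05
tool_pos: [0.6435, -0.1043, 0.0687]
tool_rot: [-162.2, 90.0, -160.9]
force: [-0.3, -0.5, 0.5]
grip_width: 0.0798
```

>>> servo_tool(
  rows=[0,0,5,0,0,0,0,20,0,0,0,0,60,0,0,0,0,100,0,0,-31,-24,110,7,0,-62,-48,110,14,0,-93,-72,110,21,0,-124,-95,110,28,0,-155,-118,110,35,0,-185,-142,110,42,0],
)

```text
time_s: 18.88
tool_pos: [0.4568, -0.2472, 0.1791]
tool_rot: [-34.1, 90.0, 9.5]
force: [-0.2, -0.2, -0.5]
grip_width: 0.0871
```

>>> servo_tool(
  rows=[0,0,0,7,0,0,0,0,14,0,0,0,0,21,0,0,0,-20,28,0,0,0,-40,35,0,0,0,-60,38.4,0,0,0,-60,38.4,0,0,0,-60,38.4,0],
)

```text
time_s: 19.55
tool_pos: [0.4578, -0.2462, 0.1185]
tool_rot: [93.1, 89.9, 174.7]
force: [0.4, 0.2, 0.6]
grip_width: 0.0869
```

```bash
python3 -c "
from h import *
avg(4)
p=read_camera('side');carts(p); cv2.imwrite('pics/s4.png',p['frame'])
p=read_camera('top');carts(p)
"
```

```text
t 19.7 AVG tcp [ 458.8 -246.6  119.5] std [0.6 0.2 0.7] jaw 81.58 F [0.04 0.21 0.55] w 87.0 q7 111.4
cart 0.9 ext [343. 251.  24.  31.] ztop 104 [642.  -33.4] [93.  27.4] -88.3
cart 0.71 ext [349. 284.  25.  34.] ztop 104 [ 641.9 -105. ] [49.5 27.8] -83.9
cart 0.58 ext [271. 365.  36.  22.] ztop 58 [ 457.8 -295.4] [85.5 48.8] -88.0
cart 0.21 ext [387. 410.  35.  49.] ztop 87 [ 663.2 -398.9] [68.5 67.1] -61.5
cart 0.84 ext [321. 230.  24.  28.] ztop 106 [641.1 -12.6] [48.1 27. ] 88.9
cart 0.59 ext [358. 231.  23.  21.] ztop 106 [ 643.9 -103.8] [48.7 26.8] 89.2
cart 0.58 ext [416. 302.  17.  20.] ztop 206 [ 467.1 -205.2] [37.9 14.5] -18.0
```

View pics/s4.png

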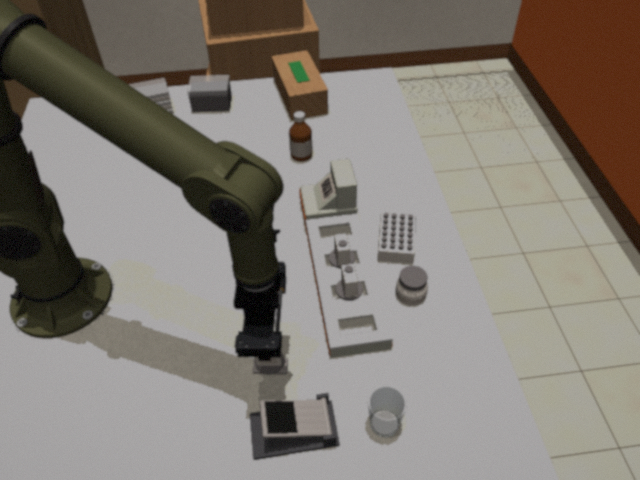

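>>> servo_tool(
  rows=[-0.8,0,-35,0,0,-0.8,0,-60,0,0,-0.8,0,-70,0,0,-0.8,0,-70,0,0,-0.8,0,-70,0,1,-0.8,0,-70,0,1,-0.8,0,-70,0,1,-0.8,0,-70,0,1,-0.8,0,-70,0,1,-0.8,0,-70,0,1],
)

```text
time_s: 20.78
tool_pos: [0.4581, -0.2464, 0.0492]
tool_rot: [-100.2, 89.9, -18.5]
force: [-0.6, -0.3, 1.4]
grip_width: 0.055
```

>>> servo_tool(
  rows=[0,0,0,0,1,0,0,0,0,1,0,0,0,0,1,0,0,0,0,1,0,0,0,0,1,0,0,0,0,1,0,0,0,0,1,0,0,0,0,1],
)

```text
time_s: 21.45
tool_pos: [0.4576, -0.2465, 0.0486]
tool_rot: [176.9, 90.0, -101.4]
force: [-0.3, -1.7, -1.4]
grip_width: 0.028
```

```bash
python3 -c "
from h import *
avg(4)
"
```

```text
t 21.6 AVG tcp [ 457.6 -246.4   48.6] std [0. 0. 0.] jaw 81.69 F [ 0.52 -0.9  -1.12] w 28.0 q7 114.6
```

>>> servo_tool(
  rows=[0,0,40,0,1,0,0,80,0,1,30,8,110,2,1,65,17,110,4,1,100,27,110,7,1,135,36,110,9.5,1,165,44,110,9.5,1,188,50,110,9.5,1,188,50,110,9.5,1,188,50,110,9.5,1],
)

```text
time_s: 22.48
tool_pos: [0.646, -0.1944, 0.1568]
tool_rot: [80.3, 89.8, 171.6]
force: [-0.6, -1.3, -3.0]
grip_width: 0.0276
```

>>> servo_tool(
  rows=[0,0,0,0,1,0,0,0,0,1,0,0,0,0,1,0,0,0,0,1,0,0,0,0,1,0,0,0,0,1],
)

```text
time_s: 22.98
tool_pos: [0.6454, -0.1965, 0.159]
tool_rot: [-95.4, 90.0, -4.2]
force: [-0.3, 0.3, -2.2]
grip_width: 0.0277
```

```bash
python3 -c "
from h import *
avg(6)
"
```

```text
t 23.23 AVG tcp [ 645.6 -196.3  158.8] std [0.1 0.1 0.1] jaw 91.19 F [ 0.06 -0.02 -2.96] w 27.8 q7 114.3
```

>>> servo_tool(
  rows=[-0.4,0.3,-30,0,1,-0.4,0.3,-55,0,1,-0.4,0.3,-65,0,1,-0.4,0.3,-70,0,1,-0.4,0.3,-75,0,1,-0.4,0.3,-79,0,1,-0.4,0.3,-83,0,1,-0.4,0.3,-87,0,1,-0.4,0.3,-90,0,1,-0.4,0.3,-90,0,1],
)

```text
time_s: 24.12
tool_pos: [0.6451, -0.1959, 0.0683]
tool_rot: [96.7, 90.0, -172.1]
force: [-0.1, 0.0, -1.6]
grip_width: 0.0278
```

```bash
python3 -c "
from h import *
avg(4)"
```

```text
t 24.27 AVG tcp [ 645.3 -196.    68.6] std [0.2 0.1 0.3] jaw 91.2 F [-0.48  0.06 -2.79] w 27.8 q7 115.9
```

>>> servo_tool(
  rows=[0,0,-0.3,-7,1,0,0,-0.3,-14,1,0,0,-0.3,-21,1,0,0,-0.3,-28,1,0,0,-0.3,-35,1,0,0,-0.3,-42,1,0,0,-0.3,-49,1,0,0,-0.3,-56,1,0,0,-0.3,-63,1,0,0,-0.3,-70,1],
)

```text
time_s: 25.15
tool_pos: [0.6456, -0.1958, 0.0688]
tool_rot: [-26.2, 90.0, -5.3]
force: [0.2, -0.2, -3.5]
grip_width: 0.0277
```

>>> servo_tool(
  rows=[0,0,0,-7,1,0,0,0,-14,1,0,0,0,-20,1,0,0,0,-20,1,0,0,0,-20,1],
)

```text
time_s: 25.57
tool_pos: [0.6455, -0.1958, 0.0685]
tool_rot: [-92.7, 90.0, -91.3]
force: [0.0, 0.6, -2.8]
grip_width: 0.0279
```

```bash
python3 -c "
from h import *
avg(3)"
```

```text
t 25.67 AVG tcp [ 645.4 -195.8   68.5] std [0.1 0.  0. ] jaw 1.37 F [-0.07  0.48 -2.69] w 27.9 q7 34.1
```

>>> servo_tool(
  rows=[0,0,-0.5,0,1,0,0,-0.5,0,0,0,0,-0.5,0,0,0,0,-0.5,0,0,0,0,-0.5,0,0,0,0,-0.5,0,0,0,0,-0.5,0,0,0,0,-0.5,0,0,0,0,-0.5,0,0,0,0,-0.5,0,0],
)

```text
time_s: 26.55
tool_pos: [0.6453, -0.196, 0.0678]
tool_rot: [-163.0, 90.0, -161.8]
force: [-0.2, -1.0, 0.6]
grip_width: 0.0802
```

>>> servo_tool(
  rows=[0,0,5,0,0,0,0,20,0,0,0,0,60,0,0,0,0,100,0,0,-40,0,130,7,0,-80,0,160,14,0,-110,20,180,21,0,-140,40,180,28,0,-160,75,180,35,0,-170,110,180,42,0],
)

```text
time_s: 27.38
tool_pos: [0.4731, -0.0883, 0.25]
tool_rot: [-13.4, 89.8, 29.7]
force: [1.2, 0.7, -0.2]
grip_width: 0.087
```

```bash
python3 -c "
from h import *
avg(4)
p=read_camera('side');carts(p); cv2.imwrite('pics/s5.png',p['frame'])
p=read_camera('top');carts(p); w=cloud(p)
cv2.imwrite('pics/t5.png',p['frame'][180:380,150:450].repeat(2,0).repeat(2,1))
d=cut_out('scanner',p)
for e in d[:2]:
    q=w[e['pixels']]; print(e['score'],e['extent'])
    for lo,hi in((.020,.036),(.036,.045),(.045,.065)):
        t=q[(q[:,2]>lo)&(q[:,2]<hi)]; print(lo,len(t),*rect(t))
d=cut_out('mat',p)[0]; q=w[d['pixels']]; print('mat',*rect(q[q[:,2]<.012]))
"
```

```text
t 27.53 AVG tcp [473.5 -82.1 249.5] std [1.  4.1 0.3] jaw 43.68 F [ 0.51  1.71 -0.14] w 87.1 q7 47.5
cart 0.97 ext [341. 251.  26.  31.] ztop 105 [641.7 -33.6] [96.8 28. ] -89.3
cart 0.9 ext [356. 316.  26.  40.] ztop 104 [ 645.5 -195.6] [52.8 28.4] -88.2
cart 0.77 ext [351. 284.  29.  35.] ztop 104 [ 643.5 -104.2] [51.  28.3] -89.0
cart 0.89 ext [357. 231.  21.  23.] ztop 106 [ 643.9 -103.8] [49.  28.2] -87.9
cart 0.79 ext [322. 231.  23.  25.] ztop 106 [641.3 -12.6] [48.3 26.9] 89.2
cart 0.65 ext [395. 226.  24.  27.] ztop 106 [ 645.6 -195.3] [49.3 27.5] -86.3
cart 0.44 ext [312. 232. 198.  61.] ztop 135 [646.   86.4] [308.1  75.1] 73.1
0.89 [203.9, 329.0, 15.2, 61.3]
0.02 219 [407.  281.8] [155.1  42.8] -4.2
0.036 556 [412.7 279.7] [143.8  42.9] -4.1
0.045 196 [411.4 275.7] [134.8  42.6] 0.3
mat [419.8 280.8] [180.2 134.4] -11.2
```

View pics/s5.png

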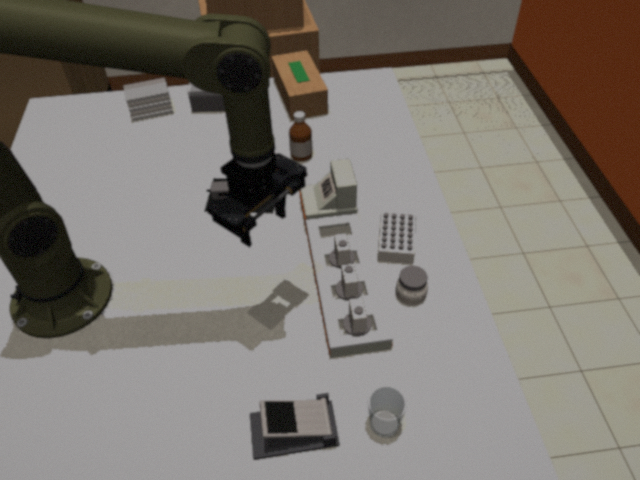

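View pics/t5.png

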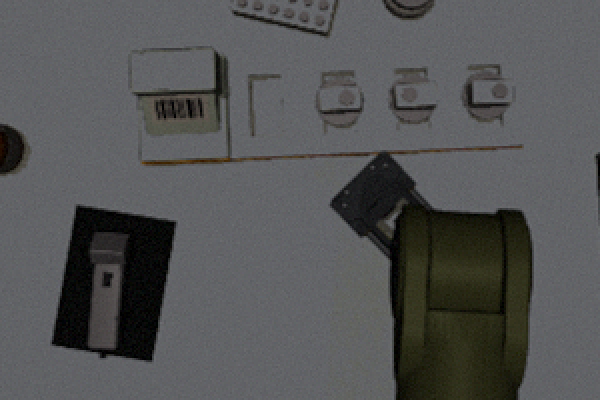

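```bash
python3 - <<'E'
from h import *
for n in("top","side"):
    p=read_camera(n); w=cloud(p); d=cut_out('scanner',p)[0]
    q=w[d['pixels']]; q=q[~np.isnan(q[:,0])]
    b=q[(q[:,2]>.031)&(q[:,2]<.044)&(q[:,0]<.445)&(q[:,0]>.345)]
    h=q[(q[:,2]>.05)]
    print(n,"body",*rect(b),np.round(b.mean(0)*1000,1),"head",*rect(h),np.round(h.mean(0)*1000,1))
    # centreline by slices
    xs=[];ys=[]
    for x0 in np.arange(.35,.44,.006):
        s=b[(b[:,0]>=x0)&(b[:,0]<x0+.006)]
        if len(s)>6: xs.append(x0+.003); ys.append((np.percentile(s[:,1],3)+np.percentile(s[:,1],97))/2)
    k=np.polyfit(xs,ys,1); print("yaw",np.degrees(np.arctan(k[0])).round(2),"y at x=.4:",np.polyval(k,.4).round(4),"xmin/max all",q[:,0].min().round(3),q[:,0].max().round(3),"zbody",np.median(b[:,2]).round(4))
    # principal axis line
    xy=b[:,:2]; l=cv2.fitLine((xy*1000).astype(np.float32),cv2.DIST_L2,0,.01,.01).ravel(); print("fitLine",np.degrees(np.arctan2(l[1],l[0])).round(1),l[2:])
E
```

```text
top body [394.7 283.9] [101.2  39.7] -4.8 [394.9 283.1  38.1] head [462.7 277.4] [43.3 24.9] 79.6 [462.2 277.   54.8]
yaw -5.04 y at x=.4: 0.2831 xmin/max all 0.329 0.484 zbody 0.0382
fitLine -5.9 [394.9429 283.1246]
side body [366.2 286.1] [46.6 41.6] 89.1 [365.3 284.3  37.1] head [ 424.6 -105.7] [3.4 0.1] -79.2 [ 424.5 -105.4  378.4]
yaw -9.85 y at x=.4: 0.2807 xmin/max all 0.33 0.425 zbody 0.0371
fitLine -51.3 [365.3191  284.25677]
```

>>> servo_tool(
  rows=[-73,369,-120,41,0,-73,369,-120,41,0,-73,369,-120,41,0,-73,369,-120,41,0,-73,369,-120,41,0,-73,369,-120,41,0,-73,369,-120,41,0,-73,369,-120,41,0,-73,369,-120,41,0,-73,369,-120,41,0],
  force=50,
)

```text
time_s: 28.92
tool_pos: [0.3996, 0.2878, 0.1261]
tool_rot: [96.1, 89.9, -179.4]
force: [-0.7, -0.2, 0.4]
grip_width: 0.0868
```

>>> servo_tool(
  rows=[0,0,0,0,0,0,0,0,0,0,0,0,0,0,0,0,0,0,0,0],
)

```text
time_s: 29.25
tool_pos: [0.4032, 0.2816, 0.1282]
tool_rot: [-104.9, 90.0, -20.9]
force: [0.7, -0.8, -0.7]
grip_width: 0.0872
```

```bash
python3 -c "
from h import *
avg(5)
for n in ('side','top'):
    p=read_camera(n)
    cv2.imwrite('pics/%s6.png'%n,p['frame'][100:400,100:450].repeat(2,0).repeat(2,1))
"
```

```text
t 29.45 AVG tcp [403.1 281.9 128.3] std [0.1 0.3 0. ] jaw 84.06 F [ 0.21 -0.49  0.05] w 87.2 q7 47.4
```

View pics/side6.png

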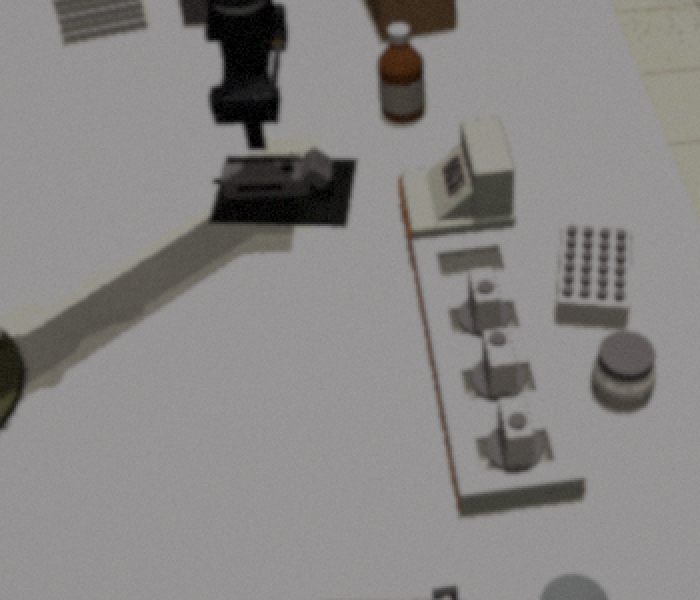

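>>> servo_tool(
  rows=[-1,1,-40,0.6,0,-1,1,-80,0.6,0,-1,1,-100,0.6,0,-1,1,-107.5,0.6,0,-1,1,-107.5,0.6,0,-1,1,-107.5,0.6,1,-1,1,-107.5,0.6,1,-1,1,-107.5,0.6,1,-1,1,-107.5,0.6,1,-1,1,-107.5,0.6,1],
  force=50,
)

```text
time_s: 30.43
tool_pos: [0.4019, 0.2846, 0.0214]
tool_rot: [-41.4, 89.9, 43.4]
force: [-0.2, 0.2, -0.5]
grip_width: 0.0611
```

>>> servo_tool(
  rows=[0,0,0,0,1,0,0,0,0,1,0,0,0,0,1,0,0,0,0,1,0,0,0,0,1,0,0,0,0,1,0,0,0,0,1,0,0,0,0,1],
)

```text
time_s: 31.1
tool_pos: [0.4013, 0.2841, 0.0204]
tool_rot: [-176.0, 90.0, -91.3]
force: [-0.3, -0.4, 2.6]
grip_width: 0.0378
```

```bash
python3 -c "
from h import *
avg(4)
"
```

```text
t 31.25 AVG tcp [401.3 284.1  20.4] std [0. 0. 0.] jaw 84.79 F [-0.65 -0.18  1.97] w 37.6 q7 51.2
```

>>> servo_tool(
  rows=[0,0,20,0,1,0,0,45,0,1,0,0,70,0,1,0,0,95,1,1,15,-18,120,2,1,30,-36,132.5,3,1,45,-54,132.5,4,1,60,-72,132.5,5,1,75,-90,132.5,6,1,85,-101,132.5,6.5,1],
)

```text
time_s: 32.13
tool_pos: [0.4872, 0.1801, 0.1523]
tool_rot: [177.9, 89.9, -90.9]
force: [-0.4, -0.4, -1.4]
grip_width: 0.0376
```

>>> servo_tool(
  rows=[4,-4.5,0,0,1,4,-4.5,0,0,1,4,-4.5,0,0,1,4,-4.5,0,0,1,4,-4.5,0,0,1,4,-4.5,0,0,1],
)

```text
time_s: 32.63
tool_pos: [0.4896, 0.1796, 0.1527]
tool_rot: [92.5, 90.0, -176.0]
force: [-0.8, 0.0, -2.0]
grip_width: 0.0378
```

```bash
python3 - <<'E'
from h import *
avg(4)
for n in ('side','top'):
    p=read_camera(n); w=cloud(p)
    cv2.imwrite('pics/%s7.png'%n,p['frame'][100:400,100:450].repeat(2,0).repeat(2,1))
    for d in cut_out('scanner',p)[:2]:
        q=w[d['pixels']]; q=q[~np.isnan(q[:,0])]; q=q[(q[:,2]>.12)&(q[:,2]<.25)]
        if len(q)>20: print(n,d['score'],np.round(d['extent']),len(q),q.min(0).round(3),q.max(0).round(3),*rect(q))
        h=q[(q[:,0]>.53)]
        if len(h)>10: print('head',h.min(0).round(3),h.max(0).round(3),*rect(h))
E
```

```text
t 32.78 AVG tcp [489.8 179.3 152.8] std [0.1 0.2 0.1] jaw 91.37 F [ 0.16 -0.08 -1.98] w 37.7 q7 71.2
side 0.88 [268. 169.  70.  33.] 655 [0.417 0.097 0.135] [0.574 0.202 0.213] [500.9 179.2] [140.2 111.5] -31.9
head [0.531 0.154 0.135] [0.574 0.202 0.195] [552.6 178.3] [47.5 43.1] 89.9
```

View pics/side7.png

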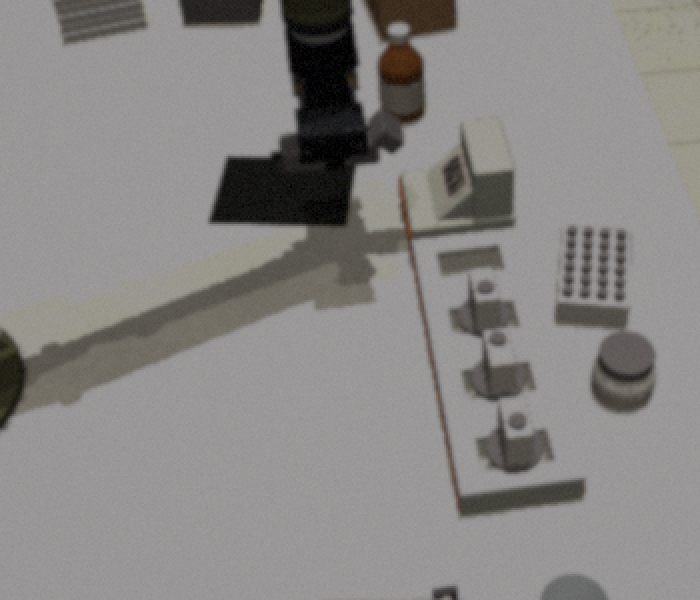

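View pics/top7.png

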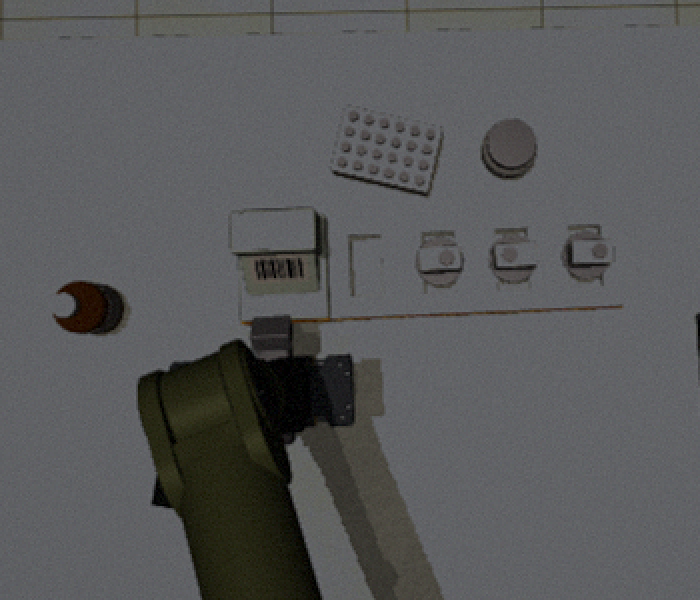

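>>> servo_tool(
  rows=[0,1.5,0,0,1,0,1.5,0,0,1,0,1.5,0,0,1,0,1.5,0,0,1,0,1.5,0,0,1,0,1.5,0,0,1,0,1.5,0,0,1,0,1.5,0,0,1,0,1.5,0,0,1,0,1.5,0,0,1],
)

```text
time_s: 33.87
tool_pos: [0.4903, 0.18, 0.1528]
tool_rot: [-163.1, 90.0, -71.8]
force: [0.8, -0.4, -2.3]
grip_width: 0.0378
```

```bash
python3 - <<'E'
from h import *
avg(4)
p=read_camera('side'); w=cloud(p)
d=cut_out('scanner',p)[0]; q=w[d['pixels']]; q=q[~np.isnan(q[:,0])]; q=q[(q[:,2]>.12)&(q[:,2]<.25)]
# side wall of body facing the camera (-y): z range per x slice -> level?
for x0 in np.arange(.41,.58,.01):
    s=q[(q[:,0]>=x0)&(q[:,0]<x0+.01)]
    if len(s)>4: print(round(x0,2),len(s),"z",s[:,2].min().round(3),s[:,2].max().round(3),"y",s[:,1].min().round(3),s[:,1].max().round(3))
l=cut_out('label',p)[0]; t=w[l['pixels']]; print("label",np.nanmean(t,0).round(4),rect(t))
E
```

```text
t 34.02 AVG tcp [490.3 180.  152.9] std [0. 0. 0.] jaw 91.29 F [-0.06 -0.17 -2.13] w 37.5 q7 71.1
0.42 14 z 0.151 0.164 y 0.165 0.181
0.43 71 z 0.14 0.174 y 0.157 0.192
0.44 82 z 0.14 0.176 y 0.154 0.197
0.45 26 z 0.139 0.215 y 0.095 0.181
0.46 22 z 0.137 0.155 y 0.159 0.165
0.47 17 z 0.139 0.152 y 0.16 0.165
0.5 14 z 0.137 0.155 y 0.159 0.166
0.51 21 z 0.138 0.155 y 0.159 0.166
0.52 22 z 0.136 0.212 y 0.098 0.168
0.53 78 z 0.14 0.18 y 0.158 0.2
0.54 90 z 0.143 0.191 y 0.156 0.203
0.55 87 z 0.155 0.192 y 0.156 0.202
0.56 68 z 0.156 0.183 y 0.157 0.202
0.57 15 z 0.165 0.173 y 0.162 0.191
label [0.6346 0.1818 0.0881] (array([634.4, 183.7]), array([72.8, 30.4]), -88.9)
```

>>> servo_tool(
  rows=[0,0,0,0,1,0,0,0,0,1,0,0,0,0,1,0,0,0,0,1,0,0,0,0,1,0,0,0,0,1,0,0,0,0,1,0,0,0,0,1,0,0,0,0,1,0,0,0,0,1],
)

```text
time_s: 35.05
tool_pos: [0.4903, 0.18, 0.1528]
tool_rot: [-167.3, 90.0, -76.0]
force: [-0.5, -0.4, -2.7]
grip_width: 0.0376
```

>>> servo_tool(
  rows=[0,0,0,0,1,0,0,0,0,1,0,0,0,0,1,0,0,0,0,1,0,0,0,0,1,0,0,0,0,1,0,0,0,0,1,0,0,0,0,1,0,0,0,0,1,0,0,0,0,1],
)

```text
time_s: 35.88
tool_pos: [0.4903, 0.18, 0.1529]
tool_rot: [-165.6, 90.0, -74.3]
force: [-0.1, 0.2, -2.3]
grip_width: 0.0377
```

```bash
python3 - <<'E'
from h import *
avg(3)
p=read_camera('side'); w=cloud(p)
d=cut_out('scanner',p)[0]; q=w[d['pixels']]; q=q[~np.isnan(q[:,0])]; q=q[(q[:,2]>.12)&(q[:,2]<.25)&(q[:,0]>.53)]
print(d['score'],q.min(0),q.max(0))
E
```

```text
t 35.98 AVG tcp [490.3 180.  152.8] std [0. 0. 0.] jaw 91.29 F [-0.26  0.21 -2.05] w 37.6 q7 71.1
0.74 [0.53100638 0.15672069 0.13604622] [0.57405336 0.20329695 0.19438852]
```

>>> servo_tool(
  rows=[-15,18,0,-1,1,-30,36,0,-2,1,-45,54,0,-4,1,-60,74,0,-6,1,-75,94,0,-8,1,-81,102,-20,-9,1,-81,102,-50,-9,1,-81,102,-80,-9,1,-81,102,-100,-9,1,-81,102,-115,-9,1],
)

```text
time_s: 36.97
tool_pos: [0.4081, 0.2813, 0.0357]
tool_rot: [146.5, 89.8, -131.2]
force: [-0.5, -0.0, -2.1]
grip_width: 0.0376
```

>>> servo_tool(
  rows=[0,0,0,0,1,0,0,-5,0,1,0,0,-9,0,1,0,0,-13,0,1,0,0,-15,0,1,0,0,-15,0,1],
)

```text
time_s: 37.47
tool_pos: [0.4093, 0.2821, 0.023]
tool_rot: [-59.4, 90.0, 22.9]
force: [0.2, -0.1, -2.9]
grip_width: 0.0376
```

```bash
python3 -c "
from h import *
avg(4)
"
```

```text
t 37.62 AVG tcp [409.5 282.2  23.2] std [0.1 0.  0.1] jaw 82.29 F [ 0.08 -0.21 -2.7 ] w 37.9 q7 49.7
```

>>> servo_tool(
  rows=[0,0,-1,0,1,0,0,-2,0,1,0,0,-2.5,0,1,0,0,-2.5,0,1,0,0,-2.5,0,1],
)

```text
time_s: 38.08
tool_pos: [0.4093, 0.282, 0.0204]
tool_rot: [176.1, 90.0, -101.6]
force: [-0.9, -0.3, -1.0]
grip_width: 0.0378
```

>>> servo_tool(
  rows=[0,0,0,0,0,0,0,0,0,0,0,0,0,0,0,0,0,0,0,0,0,0,0,0,0,0,0,0,0,0,0,0,0,0,0,0,0,0,0,0,0,0,0,0,0,0,0,0,0,0],
)

```text
time_s: 38.92
tool_pos: [0.4093, 0.282, 0.0203]
tool_rot: [-173.4, 90.0, -91.1]
force: [0.3, 0.7, -0.7]
grip_width: 0.086
```

>>> servo_tool(
  rows=[0,0,10,0,0,0,0,30,0,0,0,0,60,0,0,0,0,100,0,0,0,-20,140,0,1,0,-50,170,0,1,0,-90,170,0,1,0,-130,170,0,1,0,-170,170,0,1,0,-210,170,0,1],
)

```text
time_s: 39.75
tool_pos: [0.4091, 0.0701, 0.1913]
tool_rot: [-38.7, 89.9, 43.6]
force: [0.0, -0.1, -1.1]
grip_width: 0.0549
```

```bash
python3 - <<'E'
from h import *
avg(2)
for n in('top','side'):
    p=read_camera(n); w=cloud(p)
    d=cut_out('scanner',p)[0]; q=w[d['pixels']]; q=q[~np.isnan(q[:,0])]
    print(n,d['score'],np.round(d['extent']),q.min(0).round(3),q.max(0).round(3))
    h=q[q[:,2]>.05]; print('head',*rect(h)); b=q[(q[:,2]>.031)&(q[:,2]<.045)&(q[:,0]<.44)]; print('body',*rect(b),np.median(b,0).round(4))
    for e in cut_out('treadle',p)[:1]:
        q=w[e['pixels']]; q=q[~np.isnan(q[:,0])]; print('treadle',e['score'],np.round(e['extent']),*rect(q[q[:,2]>.03]))
        # profile
        for x0 in np.arange(.42,.58,.01):
            s=q[(q[:,0]>=x0)&(q[:,0]<x0+.01)]
            if len(s)>4: print(round(x0,2),len(s),"zmed",np.percentile(s[:,2],80).round(3),"y",s[:,1].min().round(3),s[:,1].max().round(3))
    cv2.imwrite('pics/%s8.png'%n,p['frame'])
    if n=='top': cv2.imwrite('pics/tr.png',cv2.resize(p['frame'][240:340,420:520],(600,600),interpolation=cv2.INTER_CUBIC))
E
```

```text
t 39.8 AVG tcp [409.2  65.8 191.2] std [0.1 4.2 0.1] jaw 82.02 F [-0.25 -3.65 -1.17] w 50.9 q7 62.6
top 0.77 [205. 323.  19.  60.] [ 0.338  0.248 -0.001] [0.494 0.312 0.063]
head [470.2 271.9] [43.  24.5] 82.6
body [395.1 282.7] [92.4 40. ] -7.9 [0.395  0.2822 0.038 ]
treadle 0.92 [473. 283.  32.  54.] [ 497.4 -387.8] [122.8  69.6] 0.9
0.43 36 zmed 0.074 y -0.417 -0.357
0.44 111 zmed 0.075 y -0.423 -0.355
0.45 115 zmed 0.074 y -0.422 -0.354
0.46 115 zmed 0.069 y -0.421 -0.353
0.47 118 zmed 0.067 y -0.42 -0.354
0.48 121 zmed 0.064 y -0.423 -0.354
0.49 108 zmed 0.061 y -0.42 -0.354
0.5 107 zmed 0.054 y -0.421 -0.355
0.51 109 zmed 0.052 y -0.42 -0.354
0.52 108 zmed 0.048 y -0.42 -0.354
0.53 108 zmed 0.045 y -0.42 -0.353
0.54 110 zmed 0.042 y -0.42 -0.352
0.55 95 zmed 0.04 y -0.421 -0.352
side 0.91 [255. 187.  30.  27.] [0.415 0.246 0.001] [0.493 0.298 0.061]
head [469.7 273.6] [45.4 22.4] 81.0
body [430.1 277.3] [40.4 20.6] 86.0 [0.4323 0.2708 0.0378]
treadle 0.81 [294. 418.  74.  37.] [ 498.  -388.2] [124.   71.7] 1.2
0.43 72 zmed 0.073 y -0.424 -0.356
0.44 213 zmed 0.073 y -0.424 -0.354
0.45 214 zmed 0.072 y -0.424 -0.354
0.46 205 zmed 0.069 y -0.424 -0.355
0.47 203 zmed 0.066 y -0.423 -0.354
0.48 211 zmed 0.063 y -0.424 -0.353
0.49 202 zmed 0.059 y -0.423 -0.353
0.5 202 zmed 0.054 y -0.424 -0.354
0.51 203 zmed 0.05 y -0.422 -0.353
0.52 195 zmed 0.048 y -0.421 -0.327
0.53 196 zmed 0.044 y -0.423 -0.352
0.54 184 zmed 0.041 y -0.422 -0.353
0.55 178 zmed 0.04 y -0.422 -0.351
0.56 8 zmed 0.027 y -0.415 -0.365
```

View pics/side8.png

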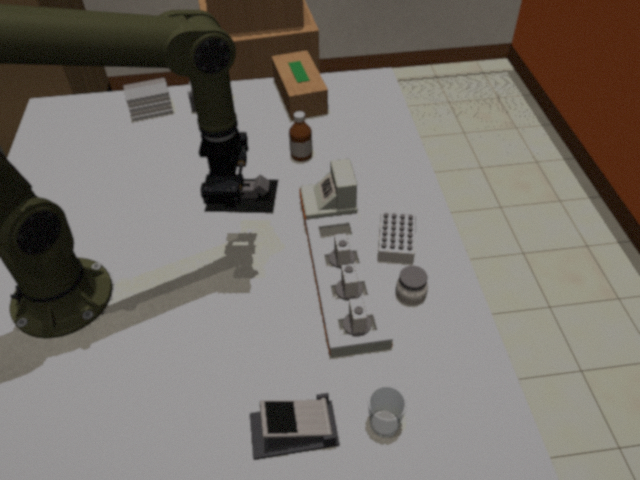

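View pics/tr.png

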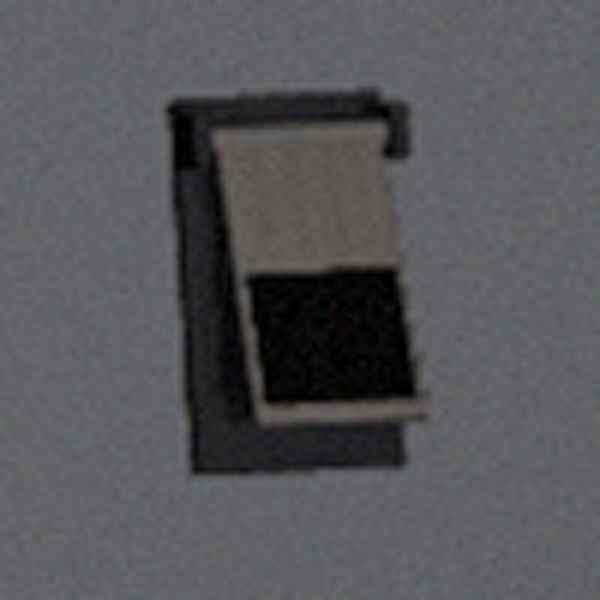

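>>> servo_tool(
  rows=[60,-460,-50,0,1,60,-460,-50,0,1,60,-460,-50,0,1,60,-460,-50,0,1,60,-460,-50,0,1,60,-460,-50,0,1,60,-460,-50,0,1,60,-460,-50,0,1,60,-460,-50,0,1,60,-460,-50,0,1],
)

```text
time_s: 40.98
tool_pos: [0.4647, -0.3389, 0.1445]
tool_rot: [121.2, 89.9, -156.2]
force: [0.7, 0.3, 2.1]
grip_width: 0.0006
```

```bash
python3 - <<'E'
from h import *
avg(3)
p=read_camera('top'); w=cloud(p); d=cut_out('treadle_pad',p)
e=cut_out('treadle',p)[0]; m=e['pixels']; g=p['frame'].mean(2)
q=w[m&(g<25)]; q=q[(q[:,2]>.045)&(q[:,2]<.085)]; print('dark',len(q),*rect(q),np.mean(q,0).round(4))
E
```

```text
t 41.08 AVG tcp [ 461.3 -345.8  143.6] std [2.4 5.1 0.7] jaw 82.01 F [ 0.09 -2.21  1.34] w 0.3 q7 132.4
dark 28 [ 494.1 -397.2] [39.9  5.1] 88.6 [ 0.4953 -0.3997  0.059 ]
```

```bash
python3 - <<'E'
from h import *
avg(3)
p=read_camera('top'); K=p['intrinsics']; T=np.asarray(p['cam_to_world'])
f=cv2.imread('pics/top8.png').mean(2); 
mk=np.zeros_like(f,np.uint8); mk[275:315,455:495]=(f[275:315,455:495]<20)
n,l,s,c=cv2.connectedComponentsWithStats(mk); i=1+np.argmax(s[1:,4]); print(s[i],c[i])
for u,v in (c[i],(475.5,296.5)):
    r=T[:3,:3]@np.array([(u-K[0][2])/K[0][0],(v-K[1][2])/K[1][1],1]); o=T[:3,3]; print((o+r*(.066-o[2])/r[2]).round(4))
E
```

```text
t 41.38 AVG tcp [ 464.2 -336.3  145.6] std [0.2 0.3 0.3] jaw 82.51 F [ 0.19  0.29 -0.43] w 0.3 q7 132.3
[462 285  27  22 516] [474.70930233 295.62790698]
[ 0.4709 -0.3877  0.066 ]
[ 0.4688 -0.3895  0.066 ]
```

>>> servo_tool(
  rows=[6,-40,-10,0,1,6,-52,-40,0,1,6,-52,-60,0,1,6,-52,-60,0,1,6,-52,-60,0,1],
)

```text
time_s: 41.9
tool_pos: [0.4691, -0.3892, 0.0855]
tool_rot: [38.5, 89.9, 120.9]
force: [-0.5, 0.2, 1.0]
grip_width: 0.0003
```

```bash
python3 - <<'E'
from h import *
avg(3)
E
```

```text
t 42.0 AVG tcp [ 469.7 -389.8   86.5] std [0.4 0.5 0.8] jaw 82.39 F [-0.16 -0.11  0.22] w 0.5 q7 140.6
```

>>> servo_tool(
  rows=[0,1,-6,0,1,0,1,-11,0,1,0,1,-15,0,1,0,1,-19,0,1,0,1,-23,0,1,0,1,-26,0,1,0,1,-28,0,1,0,1,-28,0,1],
)

```text
time_s: 42.72
tool_pos: [0.4672, -0.3901, 0.0574]
tool_rot: [88.4, 89.9, 170.6]
force: [-4.9, 1.2, 6.5]
grip_width: 0.0008
```

```bash
python3 - <<'E'
from h import *
avg(3)
E
```

```text
t 42.82 AVG tcp [ 467.2 -390.1   57.5] std [0.  0.  0.1] jaw 82.23 F [-4.69  1.09  7.27] w 0.2 q7 141.7
```

>>> servo_tool(
  rows=[0,0,-1,0,1,0,0,-2,0,1,0,0,-3,0,1,0,0,-4,0,1,0,0,-4,0,1],
)

```text
time_s: 43.28
tool_pos: [0.4668, -0.3902, 0.054]
tool_rot: [78.1, 89.8, 160.4]
force: [-5.5, 2.2, 9.6]
grip_width: 0.0008
```

```bash
python3 - <<'E'
from h import *
avg(2)
E
```

```text
t 43.33 AVG tcp [ 466.9 -390.2   54. ] std [0. 0. 0.] jaw 82.22 F [-5.68  1.98  9.38] w 0.4 q7 141.9
```

>>> servo_tool(
  rows=[0,0,-1,0,1,0,0,-2,0,1,0,0,-3,0,1,0,0,-3,0,1,0,0,-3,0,1],
)

```text
time_s: 43.8
tool_pos: [0.4668, -0.3903, 0.0534]
tool_rot: [47.3, 89.8, 129.5]
force: [-9.9, 6.4, 26.1]
grip_width: 0.0005
```

```bash
python3 - <<'E'
from h import *
avg(2)
E
```

```text
t 43.85 AVG tcp [ 466.8 -390.3   53.4] std [0. 0. 0.] jaw 82.21 F [-9.92  6.41 25.75] w 0.3 q7 142.0
```

The force jumped from 9 to 26 N with no further travel, so the treadle is at its stop. I'll hold there, then release.

>>> servo_tool(
  rows=[0,0,0,0,1,0,0,0,0,1,0,0,0,0,1,0,0,0,0,1,0,0,0,0,1,0,0,0,0,1,0,0,0,0,1,0,0,0,0,1,0,0,0,0,1,0,0,0,0,1],
)

```text
time_s: 44.73
tool_pos: [0.4668, -0.3903, 0.0534]
tool_rot: [47.2, 89.8, 129.4]
force: [-8.9, 7.0, 25.8]
grip_width: 0.0005
```

```bash
python3 - <<'E'
from h import *
avg(1)
p=read_camera('side'); w=cloud(p); e=cut_out('treadle',p)[0]; q=w[e['pixels']]; q=q[~np.isnan(q[:,0])]
for x0 in np.arange(.42,.58,.02):
    s=q[(q[:,0]>=x0)&(q[:,0]<x0+.01)&(q[:,2]<.1)]
    if len(s)>4: print(round(x0,2),len(s),"z80",np.percentile(s[:,2],80).round(3))
E
```

```text
t 44.73 AVG tcp [ 466.8 -390.3   53.4] std [0. 0. 0.] jaw 82.21 F [-8.85  7.01 25.85] w 0.5 q7 142.0
0.5 174 z80 0.04
0.52 202 z80 0.039
0.54 196 z80 0.039
0.56 13 z80 0.027
```

>>> servo_tool(
  rows=[0,0,0,0,1,0,0,0,0,1,0,0,0,0,1,0,0,0,0,1,0,0,4,0,1,0,0,10,0,1,0,0,18,0,1,0,0,28,0,1,0,0,60,0,1,0,0,100,0,1],
)

```text
time_s: 45.72
tool_pos: [0.4673, -0.3878, 0.149]
tool_rot: [69.0, 89.6, 151.3]
force: [0.8, -0.3, 0.5]
grip_width: 0.0006
```

>>> servo_tool(
  rows=[0,40,40,0,1,0,80,80,0,1,0,120,100,0,1,0,160,100,0,1,0,200,100,0,1,0,200,100,0,1,0,200,100,0,1,0,200,100,0,1],
)

```text
time_s: 46.38
tool_pos: [0.4693, -0.1876, 0.2508]
tool_rot: [-21.4, 89.9, 61.2]
force: [-0.4, -0.0, -0.0]
grip_width: 0.0004
```

```bash
python3 - <<'E'
from h import *
avg(3)
for n in('side','top'):
    p=read_camera(n); w=cloud(p); cv2.imwrite('pics/%s9.png'%n,p['frame']); carts(p)
    e=cut_out('treadle',p)[0]; q=w[e['pixels']]; q=q[~np.isnan(q[:,0])]
    print('treadle',[(round(x0,2),np.percentile(s[:,2],80).round(3)) for x0 in (.44,.47,.5,.54) for s in [q[(q[:,0]>=x0)&(q[:,0]<x0+.01)&(q[:,2]<.1)]] if len(s)>4])
    if n=='side': p0=p
for nm,p in (('scanner',read_camera('top')),('bottle',read_camera('top')),('tube_block',read_camera('top')),('beaker',read_camera('top')),('jar',read_camera('side'))):
    w=cloud(p); d=cut_out(nm,p)
    if not d: print(nm,'none');continue
    q=w[d[0]['pixels']]; q=q[~np.isnan(q[:,0])]; zt=np.percentile(q[:,2],97); print(nm,round(d[0]['score'],2),round(zt,3),*rect(q[q[:,2]>zt-.012]))
E
```

```text
t 46.48 AVG tcp [ 468.8 -189.4  250.7] std [0.3 1.3 0.1] jaw 82.39 F [ 0.2  -0.28 -0.27] w 0.3 q7 99.9
cart 0.89 ext [350. 283.  27.  37.] ztop 104 [ 644.5 -125.3] [94.5 27.9] -87.4
cart 0.85 ext [344. 250.  21.  29.] ztop 104 [641.6 -13.7] [52.5 28.7] -88.5
cart 0.8 ext [357. 318.  31.  41.] ztop 104 [ 645.  -196.9] [51.3 28.3] -86.8
cart 0.46 ext [292. 425.  90.  63.] ztop 72 [ 466.8 -390.3] [68.8 61.7] -89.2
treadle [(0.44, np.float64(0.074)), (0.47, np.float64(0.066)), (0.5, np.float64(0.053)), (0.54, np.float64(0.041))]
cart 0.67 ext [239. 234.  27.  17.] ztop 103 [641.9 181.4] [70.1 18.6] 89.1
cart 0.66 ext [321. 231.  25.  28.] ztop 105 [641.1 -12.6] [48.1 27.4] 88.8
cart 0.57 ext [357. 230.  22.  22.] ztop 106 [ 644.1 -103.7] [48.6 26.9] 88.7
cart 0.56 ext [395. 226.  26.  22.] ztop 106 [ 645.6 -195. ] [48.2 27.5] -87.2
treadle [(0.47, np.float64(0.066)), (0.5, np.float64(0.054)), (0.54, np.float64(0.042))]Traceback (most recent call last):
  File "<stdin>", line 9, in <module>
ValueError: only the last four pictures can be asked about
```

View pics/side9.png

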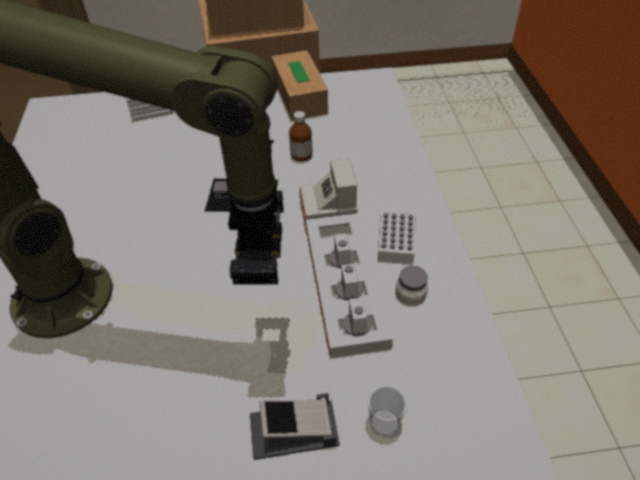

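```bash
python3 - <<'E'
from h import *
for nm in ('scanner','mat','bottle','tube_block','beaker','jar'):
    p=read_camera('side' if nm=='jar' else 'top')
    w=cloud(p); d=cut_out(nm,p)
    if not d: print(nm,'none');continue
    q=w[d[0]['pixels']]; q=q[~np.isnan(q[:,0])]; zt=np.percentile(q[:,2],97); print(nm,round(d[0]['score'],2),np.round(d[0]['extent']),round(zt,3),*rect(q[q[:,2]>zt-.012]),q.min(0).round(3),q.max(0).round(3))
E
```

```text
scanner 0.76 [206. 324.  19.  57.] 0.057 [431.8 282.5] [110.3  44.2] -14.1 [ 0.34   0.249 -0.001] [0.494 0.314 0.063]
mat 0.77 [208. 322.  64.  79.] 0.01 [419.1 279. ] [180.5 131.9] -10.9 [ 0.321  0.201 -0.005] [0.514 0.359 0.053]
bottle 0.36 [312. 233. 199.  61.] 0.134 [676.1 182.8] [101.3  51.8] -89.1 [ 0.568 -0.253 -0.006] [0.718 0.258 0.144]
tube_block 0.79 [294. 176.  59.  47.] 0.052 [785.8  50.7] [126.3  84.8] 75.5 [ 0.73  -0.02  -0.001] [0.84  0.118 0.057]
beaker 0.63 [476. 217.  32.  29.] 0.088 [ 664.4 -398.4] [68.5 67.4] -1.9 [ 0.63  -0.46  -0.004] [ 0.707 -0.365  0.092]
jar 0.57 [412. 286.  34.  39.] 0.069 [ 785.1 -105.7] [61.4 58.8] 43.1 [ 0.75  -0.142 -0.003] [ 0.835 -0.053  0.073]
```

The scanner lies flat, with its origin about 2 mm from the mat's centre. The tube block, beaker and jar read the same positions as at the start. The network confused the bottle with the deck this time, but in the last side picture it stands at (301,136), where it began.

```bash
python3 -c "
from cell import *
print(sign_off())"
```

```text
the job is handed in; nothing more can be done
None
```

The job is done and handed in at about 47 s of the 210 s allowed; the system gives no verdict.

- **Cartridges:** three were on the bench, and all three are locked in the three slots furthest from the console. Their tops stand about 20 mm higher than on the bench, which puts the collars on the deck. They sit within about 1 mm of the slot centres I measured. The clearest readings put their long sides within about 4° of square.
- **Scanner:** I held it level about 10 cm from the label for over 3 s, with the beam within a few millimetres of the label's middle by the camera. It was then laid flat on the mat, about 2 mm from the mat's centre.
- **Treadle:** I pressed it until the force jumped from 9 to 26 N with no further travel, held it for over a second and let go. It came back to its starting height.
- **Bystanders:** the tube block, beaker and jar measured within about 1–2 mm of where they started.
- **Check that disagreed:** the last measurement of the bottle failed because the network marked the deck instead. The final side picture shows the bottle upright at its original spot.

I saw no knocked objects and no grip slackening during the run.

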